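Refill the wardrobe scent jar

ROBOT

A 6-joint arm with a two-finger parallel gripper is mounted at the origin on the work surface. World frame = base frame: x ahead of the robot, y to its left, z up, the work surface at z = 0. Lengths are in m, angles in rad, forces in N, time in s.
With the tool pointing down it reaches from about 0.275 to 0.825 m from the base axis. Payload 4.9 kg.
Tool frame: the origin (TCP) lies midway between the tips of the shut fingers; the grasp point (between the pads) lies 19 mm behind it (bot.grip_depth is the distance from the TCP to the grasp point, in m); y points along the fingers, x is the direction in which the jaws open and shut, and the axes are right-handed (so a half turn about y gives the same grasp; the last joint's range is limited). The gripper opens to 85 mm and grips with 20 to 120 N. Pads are 22 mm wide; open, the fingers measure 114 mm over their backs; the gripper's body (76 mm by 85 mm) begins 54 mm behind the grasp point. The pads swing forward as they close: fully open they stand 13 mm farther back than shut.
Start: joints at [-1.248, 0.326, -0.193, 1.052, 0, 1.437], TCP at [0.243, -0.494, 0.231] pointing down, gripper open.
Joint ranges: [-2.65, 2.65], [-0.97, 1.79], [-1.3, 1.35], [-1.93, 2.1], [-1.47, 1.37], [-3.14, 3.14]. Speed limits (rad/s): [2.57, 2.57, 3.14, 3.14, 3.14, 3.14].

INTERFACE

Orientations are given as a unit quaternion [w, x, y, z].
In Python, from cell import bot gives the robot as it stands. Calls block until the motion is done:
- bot.move_pose(position, orientation): joint-space move of the TCP to a pose.
- bot.move_linear(position, speed=0.15, rotation=None, until_force=None): straight line of the TCP; rotation=None keeps the orientation; speed is the mean speed in m/s. With until_force (N) it stops when the force on the tool has changed by that much, and returns True; else False.
- bot.goto_joints(angles): joint-space move.
- bot.set_gripper(opening, grasp_force=None): opening from 0.0 (shut) to 1.0 (fully open); grasp_force is the grip in N (None keeps the last); returns when the fingers have stopped.
- bot.wait(seconds).
- bot.solve_ik(position, orientation): joint angles nearest the present ones, or None.
- bot.camera(name): name is "scene" or "side" or "wrist"; returns the picture (400x640x3 uint8, red, green, blue); there is no depth.
- bot.calibration(name): a dict with "mtx" (3x3 intrinsics, pixels), "extrinsics" (4x4, takes a point from world to camera coordinates); the wrist camera has in their place "hand_eye" (4x4, takes a point from camera to tool coordinates, whose origin is the TCP and whose axes are the tool frame's). Camera axes: x right, y down, z forward; pixel columns grow to the right and rows downward; lengths in m; the calibration is good to about 2 mm. A picture is of the moment at which its call begins: read the wrist's pose just before it. calibration takes no time and is no camera call.
A pose or a line that the arm cannot do raises bot.PlanningError and nothing moves.
- bot.close_job(): hands the job in, once; it reports no verdict.
Trained networks look in the newest picture that a camera, given by its name, has taken for a name from the list of things; names that differ only in an ending like _2 or _b are one class to them, and where a whole thing is asked for, a point or a joint stands for the part that bears it (a point fixed in the world has none). Each returns a list of dicts, best first, with "confidence" (0 to 1); they miss things now and then, are a little off and sometimes report something else, mostly with a low value. They report only what shows in the picture. A call takes as long as a camera call. They do not tell look-alikes from the thing itself.
- bot.search_frame(camera, thing): "bbox" ([left, top, width, height] in pixels, round what is visible of it).
Readings, each from a call of its own:
- bot.read_clock(): time.
- bot.read_joint_positions(): joint angles.
- bot.read_joint_vel(): joint speeds.
- bot.read_joint_efforts(): joint torques, N m.
- bot.read_position(): TCP position.
- bot.read_tool_rot(): TCP orientation.
- bot.read_ft_force(): force on the tool from outside, world axes, zero at the start.
- bot.read_moment(): the same for the moment, N m.
- bot.read_gripper_width(): opening from 0.0 (shut) to 1.0 (fully open).
Only numpy, scipy, OpenCV 4.12 (cv2) and the standard library are available. Lean on these libraries where they do the work, as an engineer would, in place of code of your own. Each camera call takes 0.05 s, during which the arm holds its last target.

TASK

Open the organiser's flip-top lid and use the scoop to move every terracotta ball from its lanes through the funnel into the glass jar, never touching the balls with the fingers. Leave the jar upright, lay the scoop flat on its cork mat again and close the lid fully. Do not disturb the egg, the coat hook, the pegs or the hanger.

Things in the scene. Friction and masses are not known exactly. Their poses are not given: they have to be found in the camera images.
- organiser: Clear plastic organiser box, fixed: outside 208 (x) x 190 (y) x 60 mm high, walls and floor 4 mm. Origin: centre of its underside; its -x side faces the robot. Two walls along x (4 mm thick, tops at 52 mm) part it into three lanes 58 mm wide, centred at y = -62, 0 and +62 mm in its frame, inside from x = -100 to +100 mm, floor level.
- lid (a joint): Angle of the clear flip-top lid, hinged on the organiser's far (+x) top edge: 0 closed, 1.75 fully open (a little past upright). The hinge is stiff: the lid stays at any angle. It takes 1 to 2 N at the near edge to move it.
- lid_handle (a point): Centre of the steel bar handle on the lid: round bar 11 mm thick, 95 mm long along the organiser's y, standing 35 mm clear above the lid on two posts at its ends (40 mm to either side). The bar is 178 mm from the hinge; the near edge of the 5 mm thick lid is 30 mm beyond it.
- lid_hinge (a point): Point on the hinge axis, middle of the lid's underside at the organiser's far top edge, 60 mm above the shelf; the axis is the organiser's y.
- scoop: Loose scoop, 0.09 kg. Aluminium pan 70 (x) x 52 (y) mm, flat floor 2 mm thick, side walls 2 mm thick, 22 mm high, ending 13 mm short of the lip; back wall 24 mm; open at +x (lip at x = +35 mm). Origin: centre of the pan's underside; z up. A wooden handle, 12 mm thick fore and aft, 24 mm wide (y), rises from the back wall leaning back 8 degrees, its top 102 mm up. Starts flat on the mat.
- scoop_grip (a point): Point in the middle of the scoop's handle, 17 mm below its top end, where to grip it: at x = -49, y = 0, z = +85 mm in the scoop's frame. Its axes are the scoop's.
- mat: Cork mat, fixed, 180 (x) x 100 (y) x 6 mm; origin: centre of its underside. The scoop belongs on it.
- jar: Upright straight glass jar with a wide grey plastic funnel clipped firmly into its mouth: one loose thing, about 0.6 kg. Jar 60 mm outside diameter, 53 mm inside, 95 mm tall, inner floor 8 mm up; funnel spout 42 mm inside, its lower end 67 mm up, its cone 124 mm across at the top. Origin: centre of the jar's underside.
- funnel_mouth (a point): Centre of the funnel's wide mouth, level with its top edge, 137 mm above the jar's origin.
- ball1: Terracotta scent ball, smooth and slippery (friction about 0.25), 20 mm across, 10 g; origin at its centre. Starts in the far half of the organiser's lane at y = -62 mm. Rolls only on slopes above about 12 degrees. May be absent.
- ball2: Terracotta scent ball, smooth and slippery (friction about 0.25), 20 mm across, 10 g; origin at its centre. Starts in the far half of the organiser's lane at y = -62 mm. Rolls only on slopes above about 12 degrees. May be absent.
- ball3: Terracotta scent ball, smooth and slippery (friction about 0.25), 20 mm across, 10 g; origin at its centre. Starts in the far half of the organiser's lane at y = 0 mm. Rolls only on slopes above about 12 degrees. May be absent.
- ball4: Terracotta scent ball, smooth and slippery (friction about 0.25), 20 mm across, 10 g; origin at its centre. Starts in the far half of the organiser's lane at y = 0 mm. Rolls only on slopes above about 12 degrees. May be absent.
- ball5: Terracotta scent ball, smooth and slippery (friction about 0.25), 20 mm across, 10 g; origin at its centre. Starts in the far half of the organiser's lane at y = 62 mm. Rolls only on slopes above about 12 degrees. May be absent.
- ball6: Terracotta scent ball, smooth and slippery (friction about 0.25), 20 mm across, 10 g; origin at its centre. Starts in the far half of the organiser's lane at y = 62 mm. Rolls only on slopes above about 12 degrees. May be absent.
- egg: Ceramic egg ornament standing on its blunt end, 56 mm across, 68 mm tall, loose; origin in its underside. A bystander, not to be moved.
- hook: Steel coat hook lying on its 100 x 24 mm plate, 50 mm tall, loose; origin in its underside. A bystander, not to be moved.
- peg1: Green plastic clothes peg, 75 x 16 x 10 mm, loose; origin in its underside. A bystander, not to be moved.
- peg2: Green plastic clothes peg, 75 x 16 x 10 mm, loose; origin in its underside. A bystander, not to be moved.
- hanger: Wooden coat hanger lying flat at the back, 400 mm wide (y), loose; origin in its underside. A bystander, not to be moved.
There are look-alikes about, which are no part of the job. What is shaped like the scoop but blue or yellow is not meant.

How it is judged:
By the outcome, as a careful person would: the job done as asked, in the order asked, and still so for the second after the job is handed in, with the robot touching nothing.
Of ball1, ball2, ball3, ball4, ball5, ball6 only 3 to 6 are there at a start; the rules pass over those that are not, and their reading is None.
At some moment in a run one of scoop may be knocked a few centimetres aside while the robot is not near it.
It also fails if it takes over 210 s, if anything falls off the work surface, if the arm or the gripper's body presses on something with over 40 N, if the wrist force passes 120 N, or if a joint passes its speed limit or range.

## Working session

There is one attempt and no reset: what is moved stays moved. The work goes in short steps, each a Python script; the robot and the scene stay as the last script left them, time stands still between calls to the robot, and variables do not carry over. Pictures are saved under pics/ and viewed, and the job is handed in when it is done.

```bash
ls -la; mkdir -p pics; python3 - <<'E'
from cell import bot
import cv2, numpy as np
for n in ["scene","side","wrist"]:
    im=bot.camera(n); cv2.imwrite(f"pics/a_{n}.png",im[:,:,::-1])
    c=bot.calibration(n); print(n,{k:np.round(v,3).tolist() for k,v in c.items()})
print(bot.read_clock(),bot.read_tool_rot())
E
```

```text
total 12
drwxr-xr-x  3 agent agent 4096 Dec  7 15:11 .
drwxr-xr-x 23 root  root  4096 Dec  7 15:11 ..
drwxr-xr-x  2 agent agent 4096 Dec  7 15:11 pics
scene {'mtx': [[368.925, 0.0, 317.769], [0.0, 368.925, 194.667], [0.0, 0.0, 1.0]], 'extrinsics': [[-0.186, 0.983, 0.011, 0.138], [0.816, 0.16, -0.556, -0.375], [-0.548, -0.094, -0.831, 1.391], [0.0, 0.0, 0.0, 1.0]]}
side {'mtx': [[520.799, 0.0, 320.306], [0.0, 520.799, 195.13], [0.0, 0.0, 1.0]], 'extrinsics': [[-0.983, -0.184, -0.016, 0.512], [-0.107, 0.636, -0.764, 0.159], [0.151, -0.749, -0.645, 1.115], [0.0, 0.0, 0.0, 1.0]]}
wrist {'mtx': [[296.246, 0.0, 321.829], [0.0, 296.246, 197.799], [0.0, 0.0, 1.0]], 'hand_eye': [[1.0, -0.0, 0.0, -0.002], [-0.0, -0.262, 0.965, -0.143], [-0.0, -0.965, -0.262, 0.066], [0.0, 0.0, 0.0, 1.0]]}
0.15 [ 0.60053601 -0.59990663  0.37416617 -0.37345443]
```

View pics/a_scene.png

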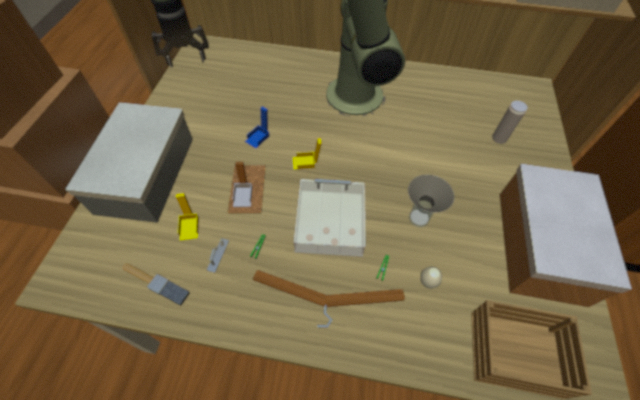

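View pics/a_side.png

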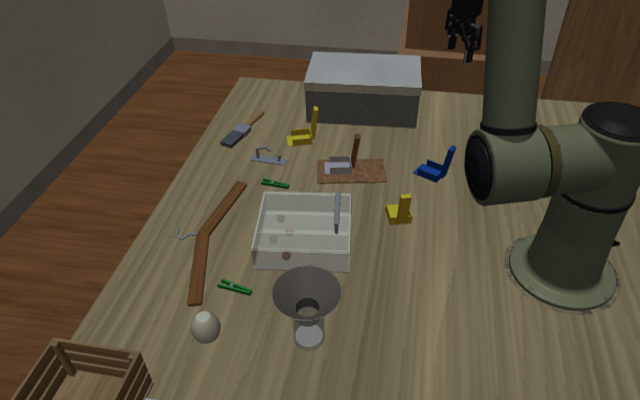

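View pics/a_wrist.png

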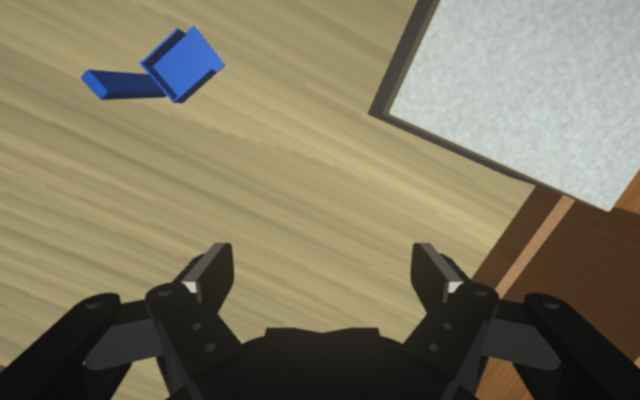

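The scene view shows the grey scoop with a wooden handle on the cork mat at about (243,190), the organiser at (332,218) with about 4 balls, and the jar and funnel at (428,195). The blue and two yellow scoops at (258,130), (306,158) and (188,220) are look-alikes. I'll write helpers, get detections and look at enlarged crops.

```bash
cat > h.py <<'E'
from cell import bot
import cv2, numpy as np
from scipy.spatial.transform import Rotation as R
def Rq(q): return R.from_quat([q[1],q[2],q[3],q[0]])
def qR(r):
    q=r.as_quat(); return [float(q[3]),float(q[0]),float(q[1]),float(q[2])]
def cam(name, shot=None):
    """returns K, T(cam<-world)"""
    c=bot.calibration(name); K=np.array(c["mtx"])
    if name!="wrist": return K,np.array(c["extrinsics"])
    p,q=np.array(bot.read_position()),bot.read_tool_rot()
    T=np.eye(4);T[:3,:3]=Rq(q).as_matrix();T[:3,3]=p
    return K,np.linalg.inv(T@np.array(c["hand_eye"]))
def proj(K,T,P):
    P=np.atleast_2d(P); c=P@T[:3,:3].T+T[:3,3]; u=c@K.T; return u[:,:2]/u[:,2:]
def ray(K,T,uv):
    d=np.linalg.inv(K)@np.array([uv[0],uv[1],1.]); Ri=T[:3,:3].T
    return -Ri@T[:3,3], Ri@d
def onplane(K,T,uv,z):
    o,d=ray(K,T,uv); return o+d*(z-o[2])/d[2]
def save(im,name,crop=None,s=1,pts=None):
    im=im[:,:,::-1].copy()
    if crop is None: crop=(0,0,640,400)
    x0,y0,x1,y1=crop
    o=cv2.resize(im[y0:y1,x0:x1],None,fx=s,fy=s,interpolation=cv2.INTER_CUBIC)
    if pts is not None:
        for p in pts:
            if np.all(np.isfinite(p)): cv2.circle(o,(int((p[0]-x0+.5)*s),int((p[1]-y0+.5)*s)),2,(255,0,255),-1)
    cv2.imwrite("pics/"+name+".png",o)
def tool(yaw, pitchaxis=None):
    """tool pointing down; jaw axis (tool x) at angle yaw in world xy"""
    x=np.array([np.cos(yaw),np.sin(yaw),0]); y=np.array([0,0,-1.]); z=np.cross(x,y)
    return R.from_matrix(np.stack([x,y,z],1))
E
python3 - <<'E'
from h import *
for n,things in [("scene",["organiser","lid_handle","scoop","mat","jar","ball1","egg","hook","peg1","hanger"]),("side",["organiser","lid_handle","scoop","mat","jar","ball1","egg","hook","peg1"])]:
    im=bot.camera(n);
    for t in things:
        print(n,t,[(np.round(d["bbox"]).astype(int).tolist(),round(d["confidence"],2)) for d in bot.search_frame(n,t)][:7])
    if n=="scene":
        save(im,"b_scene",(220,140,380,270),5)
    else: save(im,"b_side",(230,120,400,280),4.5)
E
```

```text
scene organiser [([294, 178, 70, 81], 0.88)]
scene lid_handle [([293, 179, 71, 66], 0.68)]
scene scoop [([294, 140, 27, 28], 0.69), ([244, 106, 26, 43], 0.66), ([178, 194, 22, 44], 0.62), ([234, 162, 19, 46], 0.57)]
scene mat [([233, 164, 34, 51], 0.87)]
scene jar [([408, 173, 46, 54], 0.74)]
scene ball1 []
scene egg [([421, 267, 23, 22], 0.89)]
scene hook [([208, 242, 20, 30], 0.7)]
scene peg1 [([296, 179, 68, 68], 0.74), ([249, 235, 16, 21], 0.69), ([380, 265, 7, 9], 0.64)]
scene hanger [([250, 269, 152, 57], 0.91)]
side organiser [([250, 192, 102, 80], 0.85), ([317, 160, 69, 22], 0.65)]
side lid_handle [([250, 193, 103, 60], 0.85)]
side scoop [([288, 108, 33, 38], 0.93), ([384, 192, 28, 36], 0.8), ([413, 146, 44, 40], 0.69), ([325, 133, 34, 42], 0.59)]
side mat [([318, 158, 68, 24], 0.93), ([271, 268, 71, 79], 0.24)]
side jar [([275, 265, 65, 86], 0.71)]
side ball1 []
side egg [([192, 312, 30, 34], 0.7), ([251, 148, 37, 20], 0.19)]
side hook [([248, 146, 42, 20], 0.84)]
side peg1 [([264, 177, 27, 11], 0.7), ([191, 313, 31, 33], 0.68), ([217, 279, 33, 18], 0.54)]
```

View pics/b_scene.png

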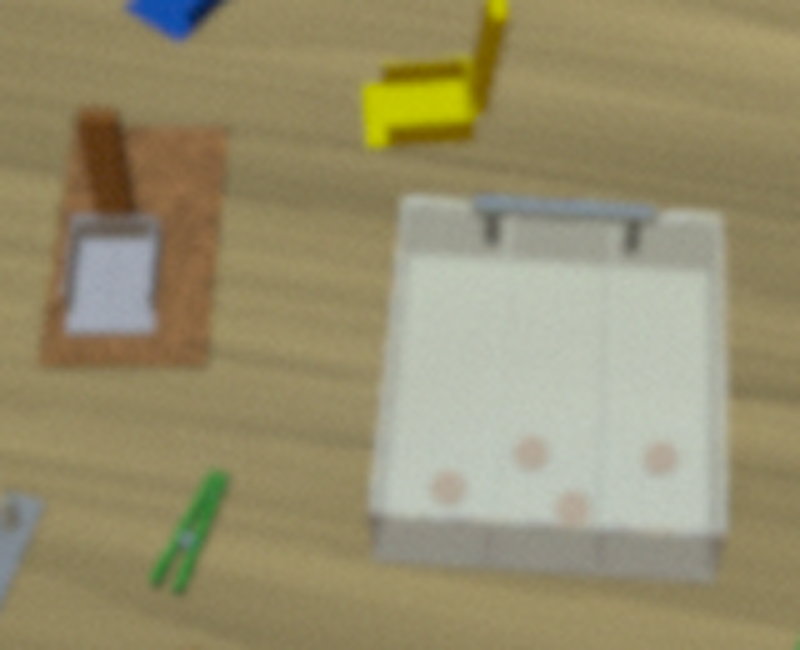

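View pics/b_side.png

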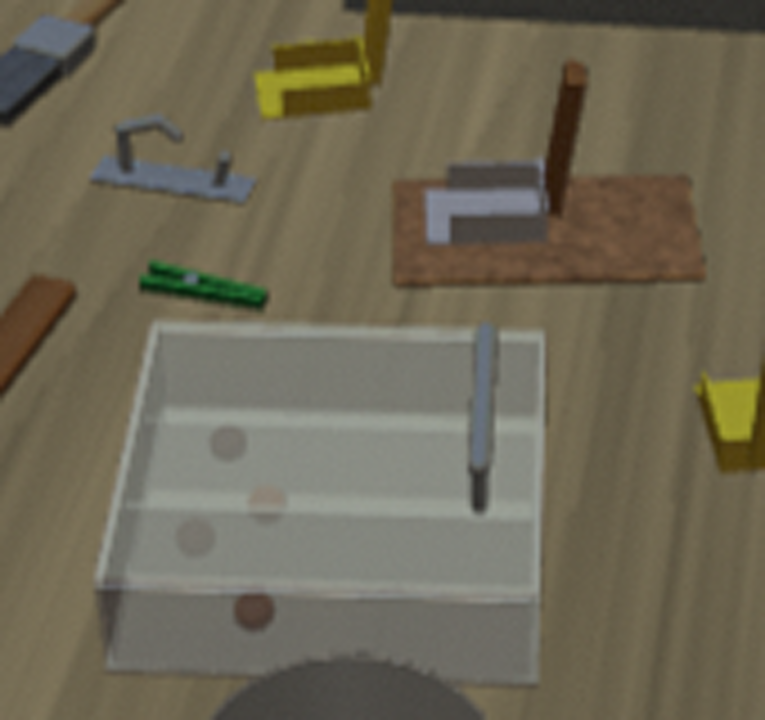

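```bash
cat > fit.py <<'E'
from h import *
from scipy.optimize import least_squares
def fit(obs,x0,zoff=0):
    """obs: list of (K,T,local pts Nx3, pix Nx2); pose x,y,yaw at height zoff"""
    def W(p,L):
        c,s=np.cos(p[2]),np.sin(p[2]); L=np.array(L,float)
        return np.stack([p[0]+c*L[:,0]-s*L[:,1],p[1]+s*L[:,0]+c*L[:,1],zoff+L[:,2]],1)
    f=lambda p:np.concatenate([(proj(K,T,W(p,L))-np.array(u)).ravel() for K,T,L,u in obs])
    r=least_squares(f,x0,loss="soft_l1"); return r.x,f(r.x).reshape(-1,2),W
if __name__=="__main__":
    S=cam("scene");D=cam("side")
    a,b=.104,.095
    org=[(*S,[[-a,-b,.065],[-a,b,.065],[a,b,.065],[a,-b,.065],[a,-b,0],[a,b,0]],[[300,179.4],[364.4,182.4],[364.4,247],[294.4,243],[295.6,252.4],[362.4,256]]),
     (*D,[[a,-b,.065],[-a,-b,.065],[-a,b,.065],[a,b,.065],[a,b,0],[-a,b,0]],[[263.8,191.6],[351.1,193.3],[350,253.3],[251.6,250.7],[253.8,268.4],[349.3,271.8]])]
    m=[(*S,[[-.09,-.05,.006],[-.09,.05,.006],[.09,.05,.006],[.09,-.05,.006]],[[235,165.4],[265.6,165.4],[261.6,213],[228,212.4]]),
       (*D,[[.09,-.05,.006],[-.09,-.05,.006],[-.09,.05,.006],[.09,.05,.006]],[[317.1,160],[383.8,159.3],[386.7,182.2],[317.1,183.3]])]
    sc=[(*S,[[.035,-.026,.002],[.035,.026,.002],[-.0514,0,.102]],[[233,206.6],[251.6,206.6],[240,162.6]]),
        (*D,[[.035,-.026,.002],[.035,.026,.002],[-.0514,0,.102]],[[324.9,162.2],[324.9,174],[357.3,134.9]])]
    for n,o,x0,z in [("org",org,[.5,0,0],0),("mat",m,[.4,-.25,0],0),("scoop",sc,[.4,-.25,0],.006)]:
        p,r,_=fit(o,x0,z); print(n,np.round(p,4),"res",np.round(r,1).tolist())
        for i in range(2):
            p,r,_=fit(o[i:i+1],x0,z); print("   cam",i,np.round(p,4),np.abs(r).max().round(2))
E
python3 fit.py
```

```text
org [0.5567 0.0035 0.1305] res [[0.6, -0.8], [0.5, -0.4], [1.7, -1.0], [-0.2, -1.0], [-0.4, 0.0], [0.9, 0.3], [-0.8, -1.4], [-0.1, -1.1], [0.1, -2.2], [-1.2, -2.5], [-0.3, 0.7], [0.2, 0.3]]
   cam 0 [0.5585 0.0023 0.133 ] 1.27
   cam 1 [0.5553 0.0066 0.1286] 1.8
mat [ 0.4885 -0.2666  0.1877] res [[0.8, -0.8], [1.2, -0.7], [0.5, -0.5], [0.3, -0.1], [-0.2, -0.8], [-1.0, -1.1], [-0.3, -1.1], [-0.3, -1.3]]
   cam 0 [ 0.4908 -0.2682  0.1952] 0.58
   cam 1 [ 0.4867 -0.2621  0.1831] 0.41
scoop [ 0.5248 -0.2701  0.2098] res [[1.0, -0.2], [-0.2, -0.4], [-0.1, 0.1], [-0.9, -0.6], [-0.3, -0.6], [0.5, 0.3]]
   cam 0 [ 0.5256 -0.2705  0.1951] 0.6
   cam 1 [ 0.5242 -0.269   0.2299] 0.89
```

```bash
python3 - <<'E'
from h import *
r=Rq(bot.read_tool_rot()); print(np.round(r.as_matrix(),3).tolist())
o=np.array([.5567,.0035]); 
def tryp(l,p,rot):
    q=bot.solve_ik(list(map(float,p)),qR(rot)); print(l,None if q is None else np.round(q,2).tolist())
for yaw in (.13,.13+np.pi,.13-np.pi/2,.13+np.pi/2):
    tryp(("view",round(yaw,2)),[.5,.0,.35],tool(yaw)); tryp(("bar",round(yaw,2)),[.483,-.006,.09],tool(yaw))
    tryp(("baropen",round(yaw,2)),[.74,.02,.22],tool(yaw))
# scoop: lip direction a, pitch (positive lip down), jaw sign
def scoop_tool(a,pitch,sgn):
    # scoop frame rotation: yaw a, pitch about scoop y (+ = lip down)
    Rs=R.from_euler("z",a)*R.from_euler("y",pitch)
    t=np.radians(8); y=np.array([np.sin(t),0,-np.cos(t)]); x=sgn*np.array([np.cos(t),0,np.sin(t)])
    return Rs*R.from_matrix(np.stack([x,y,np.cross(x,y)],1))
for sgn in (1,-1):
    for a,p,pos in [(.2,0,[.47,-.28,.09]),(.13,0,[.4,0,.08]),(.13,0,[.57,0,.08]),(.13,-.4,[.55,0,.2])]:
        tryp((sgn,a,p),pos,scoop_tool(a,p,sgn))
    for a in np.radians([0,45,90,135,180,-45,-90,-135]):
        for p in (0.,.7,1.): tryp(("pour",sgn,int(np.degrees(a).round()),p),[.5-.08*np.cos(a),.22-.08*np.sin(a),.27],scoop_tool(a,p,sgn))
E
```

```text
[[0.441, 0.0, 0.897], [-0.897, -0.0, 0.441], [0.0, -1.0, -0.0]]
('view', 0.13) [-0.15, 0.18, -0.08, 1.31, 0.0, 1.29]
('bar', 0.13) [-0.17, 0.36, -0.56, 0.66, 0.0, 1.28]
('baropen', 0.13) [-0.07, 0.71, 0.41, 1.27, 0.0, 1.37]
('view', 3.27) [-0.15, 0.18, -0.08, 1.31, 0.0, -1.85]
('bar', 3.27) [-0.17, 0.36, -0.56, 0.66, 0.0, -1.87]
('baropen', 3.27) [-0.07, 0.71, 0.41, 1.27, 0.0, -1.77]
('view', -1.44) [-0.15, 0.18, -0.08, 1.31, 0.0, 2.86]
('bar', -1.44) [-0.17, 0.36, -0.56, 0.66, 0.0, 2.85]
('baropen', -1.44) [-0.07, 0.71, 0.41, 1.27, 0.0, 2.94]
('view', 1.7) [-0.15, 0.18, -0.08, 1.31, 0.0, -0.28]
('bar', 1.7) [-0.17, 0.36, -0.56, 0.66, 0.0, -0.3]
('baropen', 1.7) [-0.07, 0.71, 0.41, 1.27, 0.0, -0.2]
(1, 0.2, 0) [-0.74, 0.4, -0.5, 0.59, 0.11, 0.64]
(1, 0.13, 0) [-0.22, 0.15, -0.9, 0.38, 0.05, 1.22]
(1, 0.13, 0) [-0.15, 0.42, -0.5, 0.52, 0.04, 1.29]
(1, 0.13, -0.4) [-0.24, 0.03, -0.82, 0.21, 0.19, 1.25]
('pour', 1, 0, 0.0) [0.36, 0.06, -0.43, 0.94, -0.05, 1.93]
('pour', 1, 0, 0.7) [0.24, 0.59, 0.17, 1.69, 0.13, 1.78]
('pour', 1, 0, 1.0) [0.22, 0.83, 0.4, 1.99, 0.17, 1.71]
('pour', 1, 45
[... 2218 characters left out ...]
6, 0.25, 1.4, 0.03, 1.8]
('pour', -1, 180, 0.7) [0.33, 0.09, -0.56, 0.38, -0.17, 1.85]
('pour', -1, 180, 1.0) [0.38, 0.03, -0.87, -0.15, -0.29, 1.83]
('pour', -1, -45, 0.0) [0.49, 0.23, -0.23, 1.07, -0.13, -0.29]
('pour', -1, -45, 0.7) [0.16, 0.47, -0.02, 1.44, 0.44, -0.71]
('pour', -1, -45, 1.0) [0.07, 0.65, 0.09, 1.67, 0.61, -0.93]
('pour', -1, -90, 0.0) [0.48, 0.43, 0.05, 1.26, -0.12, 0.48]
('pour', -1, -90, 0.7) [0.13, 0.26, -0.31, 0.92, 0.56, 0.15]
('pour', -1, -90, 1.0) [-0.01, 0.3, -0.41, 0.87, 0.86, -0.01]
('pour', -1, -135, 0.0) [0.37, 0.56, 0.26, 1.4, -0.06, 1.16]
('pour', -1, -135, 0.7) [0.2, 0.1, -0.54, 0.45, 0.3, 1.05]
('pour', -1, -135, 1.0) [0.1, 0.03, -0.85, -0.04, 0.5, 1.08]
```

```bash
python3 - <<'E'
from h import *
bot.move_linear([.243,-.494,.36],speed=.25)
bot.move_pose([.45,-.22,.38],qR(tool(.16)))
K,T=cam("wrist"); im=bot.camera("wrist"); np.savez("w1.npz",K=K,T=T); save(im,"w1")
bot.move_pose([.53,-.03,.36],qR(tool(.13)))
K,T=cam("wrist"); im=bot.camera("wrist"); np.savez("w2.npz",K=K,T=T); save(im,"w2")
bot.move_pose([.48,.12,.38],qR(tool(.13)))
K,T=cam("wrist"); im=bot.camera("wrist"); np.savez("w3.npz",K=K,T=T); save(im,"w3")
print(bot.read_clock())
E
```

```text
4.8417
```

View pics/w1.png

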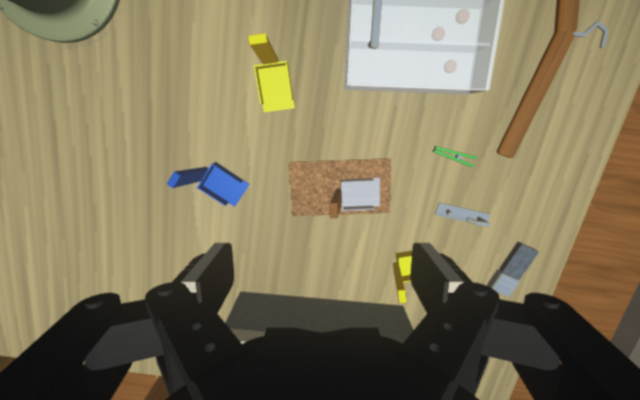

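View pics/w2.png

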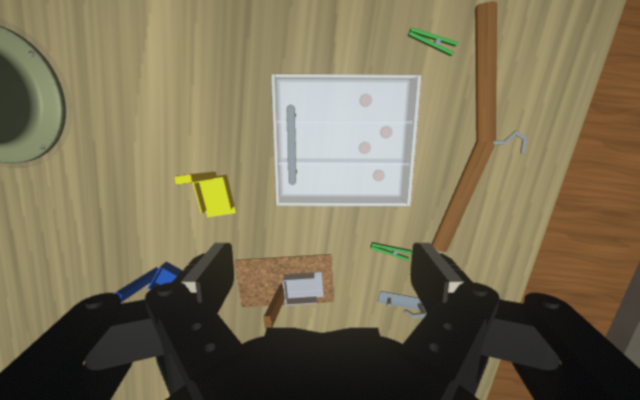

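View pics/w3.png

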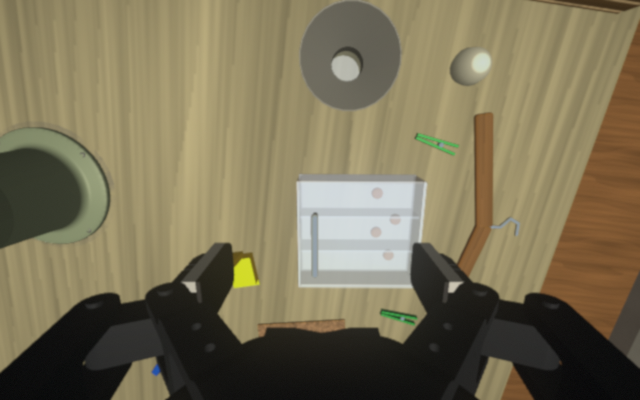

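w2 shows the organiser at (273–420, 75–205), four balls at (365,100), (386,132), (364,147) and (378,175), and the grey scoop on its cork mat at (303,288). w3 shows the funnel mouth at (350,55). I'll enlarge crops to measure.

```bash
python3 - <<'E'
import cv2
for n,(x0,y0,x1,y1),s in [("w2",(260,60,435,220),4.5),("w3",(285,0,415,120),5),("w1",(280,150,400,225),6)]:
    im=cv2.imread(f"pics/{n}.png")[y0:y1,x0:x1]; cv2.imwrite(f"pics/{n}_c.png",cv2.resize(im,None,fx=s,fy=s,interpolation=cv2.INTER_CUBIC))
E
```

```text
(no output)
```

View pics/w2_c.png

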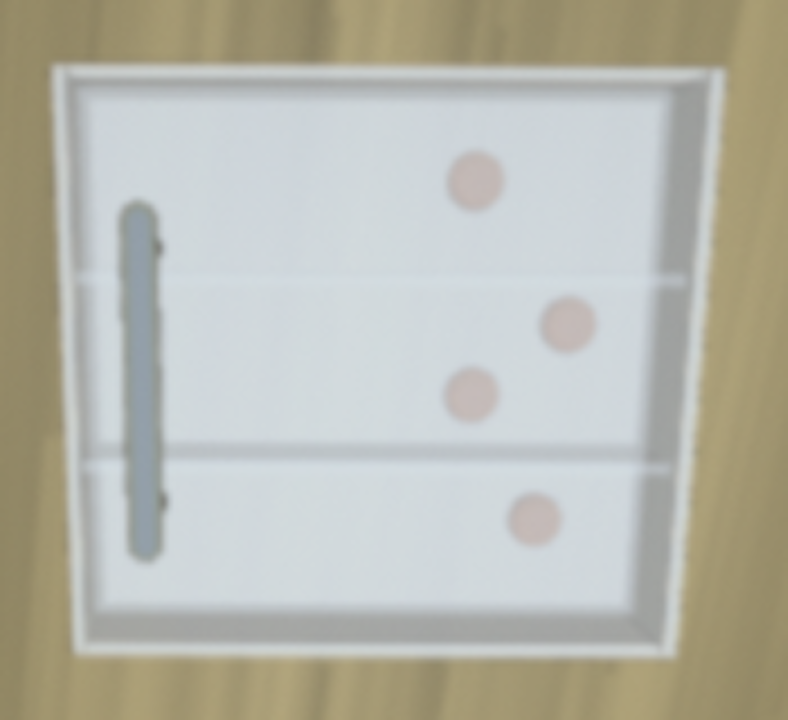

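View pics/w3_c.png

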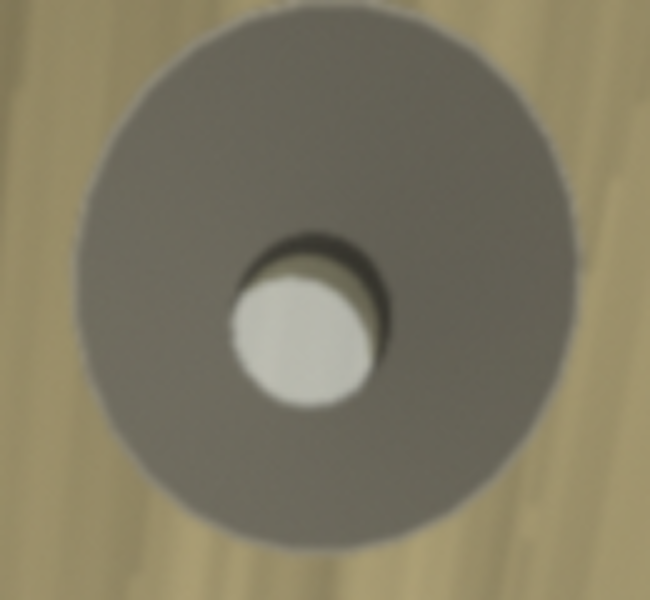

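View pics/w1_c.png

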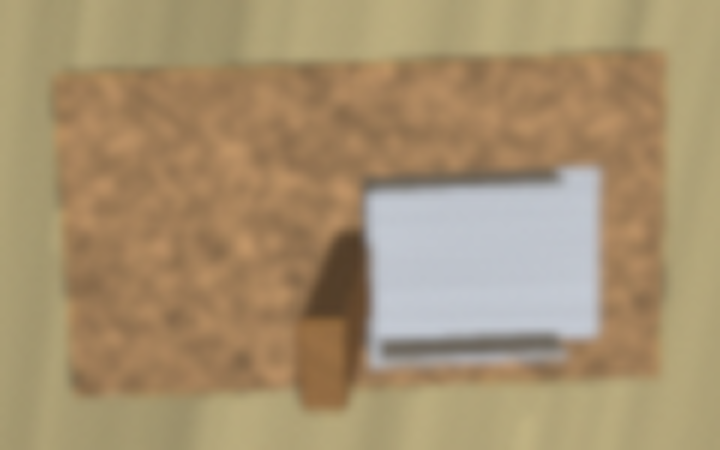

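```bash
cat > fit2.py <<'E'
from fit import *
L=lambda n:(np.load(n)["K"],np.load(n)["T"])
S=cam("scene");D=cam("side")
cr=lambda p,s,o:(np.array(p,float)+.5)/s-.5+np.array(o)
a,b=.104,.095
W2=L("w2.npz");W3=L("w3.npz");W1=L("w1.npz")
ow=[(*W2,[[-a,b,.065],[a,b,.065],[a,-b,.065],[-a,-b,.065]],cr([[53,64],[726,68],[675,658],[75,656]],4.5,(260,60)))]
p,r,W=fit(ow,[.55,0,.13]); print("org wrist",np.round(p,4),np.round(r,1).tolist())
for zb in (.095,.1,.105,.11):
    q=[onplane(*W2,cr(u,4.5,(260,60)),zb) for u in [(138,202),(145,560)]]
    c,s=np.cos(p[2]),np.sin(p[2])
    print(zb,[np.round([c*(v[0]-p[0])+s*(v[1]-p[1]),-s*(v[0]-p[0])+c*(v[1]-p[1])],4).tolist() for v in q])
mw=[(*W1,[[-.09,.05,.006],[.09,.05,.006],[.09,-.05,.006],[-.09,-.05,.006]],cr([[55,72],[665,50],[660,375],[72,393]],6,(280,150)))]
p,r,_=fit(mw,[.48,-.26,.19]); print("mat wrist",np.round(p,4),np.round(r,1).tolist())
sw=[(*W1,[[.035,.026,.002],[.035,-.026,.002],[-.0514,0,.102]],cr([[602,167],[600,338],[323,362]],6,(280,150)))]
p,r,_=fit(sw,[.52,-.27,.2],.006); print("scoop wrist",np.round(p,4),np.round(r,1).tolist())
pts=np.array([onplane(*W3,cr(u,5,(285,0)),.137)[:2] for u in [(75,280),(578,270),(320,550),(325,2),(500,475),(140,470)]])
A=np.c_[2*pts,np.ones(len(pts))]; x=np.linalg.lstsq(A,(pts**2).sum(1),rcond=None)[0]; print("funnel",x[:2].round(4),"R",np.sqrt(x[2]+x[0]**2+x[1]**2).round(4))
# scene/side bbox of balls on floor 4mm (centre z .014)
for u in [(475,181),(568,325),(471,395),(535,520)]:
    v=onplane(*W2,cr(u,4.5,(260,60)),.014); p,_,_=fit(ow,[.55,0,.13]); c,s=np.cos(p[2]),np.sin(p[2]); print("ball",np.round([c*(v[0]-p[0])+s*(v[1]-p[1]),-s*(v[0]-p[0])+c*(v[1]-p[1])],4))
for n in ["scene"]:
    u=[]
E
python3 fit2.py
```

```text
org wrist [0.5585 0.003  0.1236] [[-0.7, -0.2], [0.8, -0.3], [0.6, 0.6], [-0.6, 0.4]]
0.095 [[-0.0749, 0.0533], [-0.0752, -0.0538]]
0.1 [[-0.0744, 0.0531], [-0.0746, -0.0527]]
0.105 [[-0.0739, 0.0529], [-0.0741, -0.0516]]
0.11 [[-0.0734, 0.0528], [-0.0736, -0.0505]]
mat wrist [ 0.4896 -0.2682  0.1924] [[-0.7, -0.3], [0.7, -0.2], [0.1, 0.2], [-0.0, 0.4]]
scoop wrist [ 0.5266 -0.2711  0.1877] [[0.1, 0.1], [-0.2, -0.2], [0.1, 0.1]]
funnel [0.496  0.2591] R 0.0604
ball [0.0346 0.0641]
ball [0.0701 0.0151]
ball [ 0.0364 -0.0099]
ball [ 0.0622 -0.0559]
```

```bash
cat >> h.py <<'E'
ORG=np.array([.5577,.0032]);OYAW=.127
def org2w(x,y,z):
    c,s=np.cos(OYAW),np.sin(OYAW); return np.array([ORG[0]+c*x-s*y,ORG[1]+s*x+c*y,z])
def bar(th,off=0.,y=0.):
    """bar centre at lid angle th, offset along outer normal"""
    l,n=.178,.045+off; return org2w(.104-l*np.cos(th)+n*np.sin(th),y,.060+l*np.sin(th)+n*np.cos(th))
E
python3 - <<'E'
from h import *
q=qR(tool(OYAW)); d=np.array([0,0,-bot.grip_depth])
b=bar(0); print(b,bot.grip_depth)
bot.set_gripper(.55)
bot.move_pose([*b[:2],.20],q)
hit=bot.move_linear(list(b+d),speed=.12,until_force=10); print("hit",hit,bot.read_position())
im=bot.camera("wrist"); save(im,"g1",(160,120,480,400),2)
bot.set_gripper(0,grasp_force=30); print(bot.read_gripper_width(),np.round(bot.read_ft_force(),1))
E
```

```text
[ 0.48429597 -0.00617276  0.105     ] 0.0187
hit False [ 0.48495536 -0.00615438  0.08697861]
0.11732884060107464 [1.8 0.7 1.5]
```

View pics/g1.png

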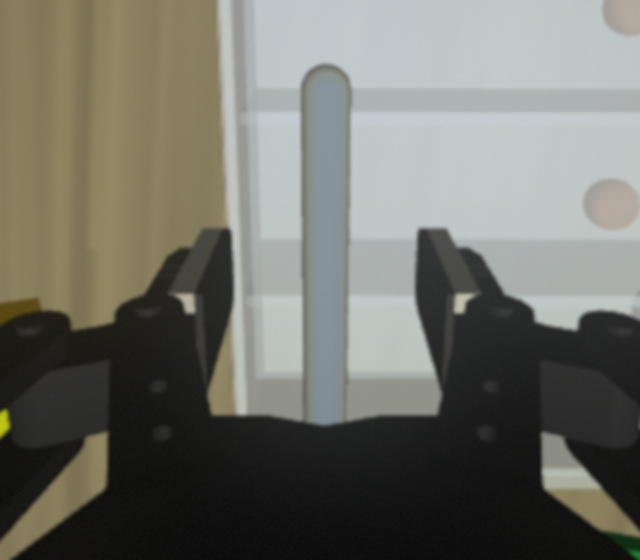

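The bar was centred between the pads, and the gripper width of 0.117 (10 mm) matches the 11 mm bar. Next I'll lift the lid along its arc.

```bash
python3 - <<'E'
from h import *
d=np.array([0,0,-bot.grip_depth])
for th in np.radians([10,22,34,46,58,68,78]):
    bot.move_linear(list(bar(th)+d),speed=.15)
    print(round(np.degrees(th)),np.round(bot.read_ft_force(),1),round(bot.read_gripper_width(),3))
im=bot.camera("wrist"); save(im,"l1"); im=bot.camera("side"); save(im,"l1s")
print(bot.read_clock())
E
```

```text
10 [-2.  -2.   1.1] 0.115
22 [-8.6 -3.1  4.7] 0.111
34 [-18.7  -3.3  18.3] 0.114
46 [-19.7  -1.6  30.2] 0.113
58 [-8.3  0.3 26.2] 0.112
68 [-2.8  0.4 18.5] 0.111
78 [ 0.9 -0.  12.8] 0.116
10.5917
```

View pics/l1s.png

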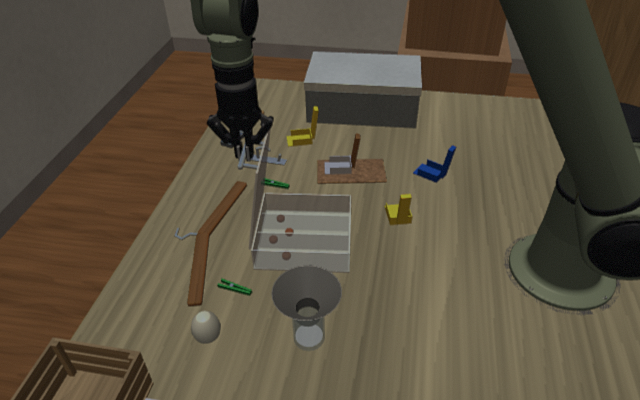

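```bash
python3 - <<'E'
from h import *
p=np.array(bot.read_position()); f0=bot.read_ft_force()
bot.set_gripper(.42); bot.wait(.2); print(np.round(bot.read_ft_force(),1))
bot.move_linear(list(p+[0,0,.02]),speed=.08,until_force=8)
print(bot.read_position(),np.round(bot.read_ft_force(),1))
bot.move_linear(list(p+[0,0,.14]),speed=.2)
bot.set_gripper(0)
a=org2w(0,0,.36); bot.move_linear(list(a),speed=.25)
b=org2w(0.0,0,.215); bot.move_linear(list(b),speed=.25)
hit=bot.move_linear(list(org2w(.118,0,.215)),speed=.08,until_force=9)
q=bot.read_position(); print(hit,q,np.round(bot.read_ft_force(),1))
save(bot.camera("side"),"l2s",(150,60,420,290),3)
E
```

```text
[-0.7 -0.5 -0.1]
[0.67086243 0.01705746 0.24786861] [-0.5  0.3  0.2]
True [0.66452255 0.01689365 0.21430114] [-4.7 -1.3  3.1]
```

View pics/l2s.png

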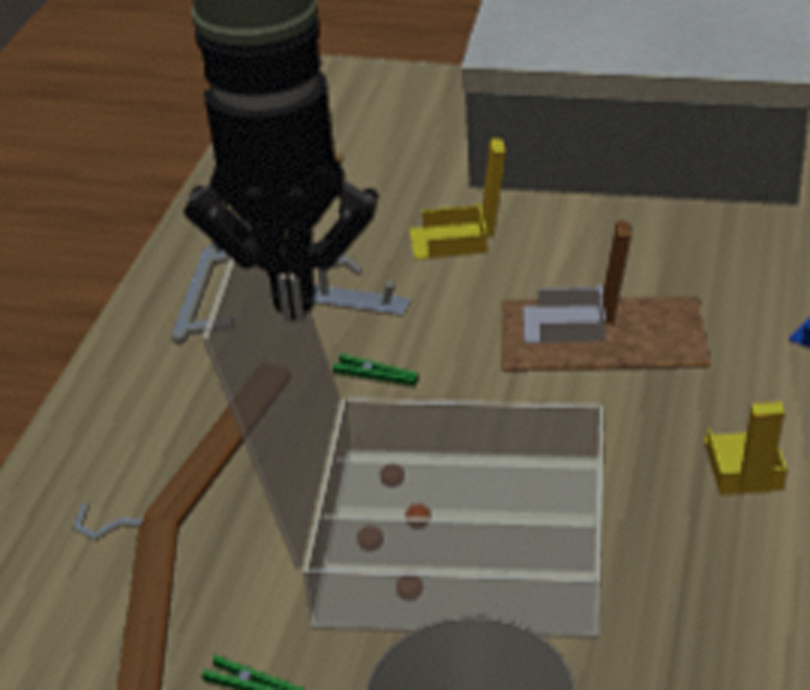

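```bash
cat >> h.py <<'E'
LEAN=np.radians(8)
GRIPL=np.array([-.049,0,.085])   # grip in scoop frame
def scoop_rot(a,pitch): return R.from_euler("z",a)*R.from_euler("y",pitch)
def tool_of_scoop(o,a,pitch=0.,dz=0.):
    """TCP position, quaternion for scoop origin o, yaw a, pitch (+ lip down)"""
    Rs=scoop_rot(a,pitch); t=LEAN
    y=np.array([np.sin(t),0,-np.cos(t)]); x=np.array([np.cos(t),0,np.sin(t)])
    Rt=Rs*R.from_matrix(np.stack([x,y,np.cross(x,y)],1))
    g=np.array(o)+Rs.apply(GRIPL)
    return list(g+Rt.apply([0,bot.grip_depth-dz,0])),qR(Rt)
E
python3 - <<'E'
from h import *
p=np.array(bot.read_position()); 
bot.move_linear(list(org2w(.05,0,.36)),speed=.25)
S=[.5258,-.2708,.006]; a=.195
bot.set_gripper(.5)
P,q=tool_of_scoop(S,a,dz=.14)
bot.move_pose(P,q)
K,T=cam("wrist"); im=bot.camera("wrist")
Rs=scoop_rot(a,0); pts=[np.array(S)+Rs.apply(l) for l in [[.035,.026,.002],[.035,-.026,.002],[-.0514,0,.102],[-.0514,.012,.102],[-.0514,-.012,.102],[-.049,0,.085]]]
save(im,"s1",pts=proj(K,T,pts)); print(proj(K,T,pts).round())
print(bot.read_clock())
E
```

```text
[[380. 153.]
 [378. 195.]
 [321. 198.]
 [321. 185.]
 [321. 211.]
 [321. 193.]]
18.0667
```

View pics/s1.png

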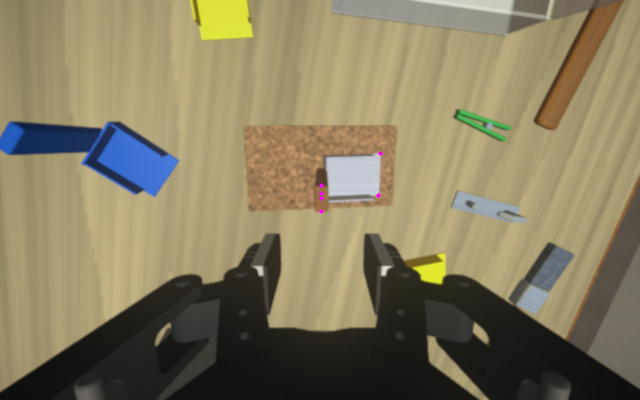

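The overlay points land on the scoop's lip corners at (380,153) and (378,195) and on the handle top at (321,198). This is the aluminium scoop on the cork mat, while the blue one is at (130,155) and the yellow ones at (222,15) and (425,268). I'll grasp it.

```bash
python3 - <<'E'
from h import *
S=[.5258,-.2708,.006]; a=.195
P,q=tool_of_scoop(S,a)
print(bot.move_linear(P,speed=.12,until_force=8,rotation=q))
K,T=cam("wrist"); save(bot.camera("wrist"),"s2",(160,100,480,400),2)
bot.set_gripper(0,grasp_force=80); print(bot.read_gripper_width(),np.round(bot.read_ft_force(),1))
P=np.array(P); bot.move_linear(list(P+[0,0,.03]),speed=.1)
K,T=cam("wrist"); im=bot.camera("wrist"); 
Rs=scoop_rot(a,0); pts=[np.array(S)+[0,0,.03]+Rs.apply(l) for l in [[.035,.026,.002],[.035,-.026,.002],[-.035,.026,.022],[-.035,-.026,.022]]]
save(im,"s3",(160,60,480,360),2,pts=proj(K,T,pts)); print(bot.read_gripper_width())
E
```

```text
False
0.1271285882317782 [-1.4  0.   5.4]
0.1264742614698099
```

View pics/s2.png

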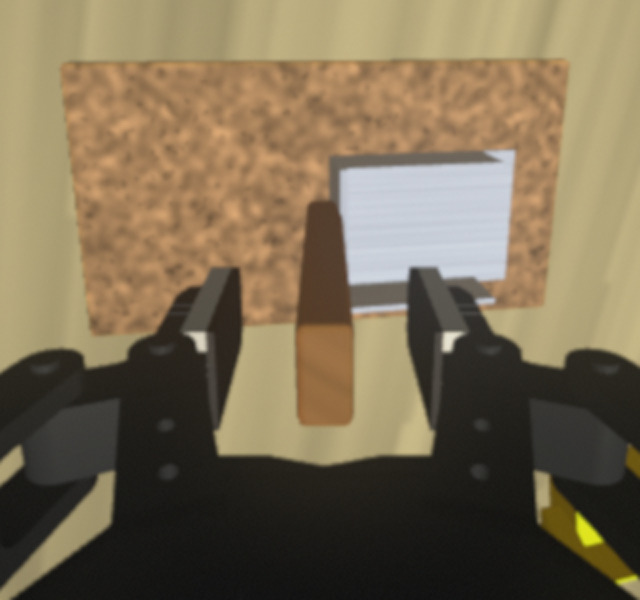

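View pics/s3.png

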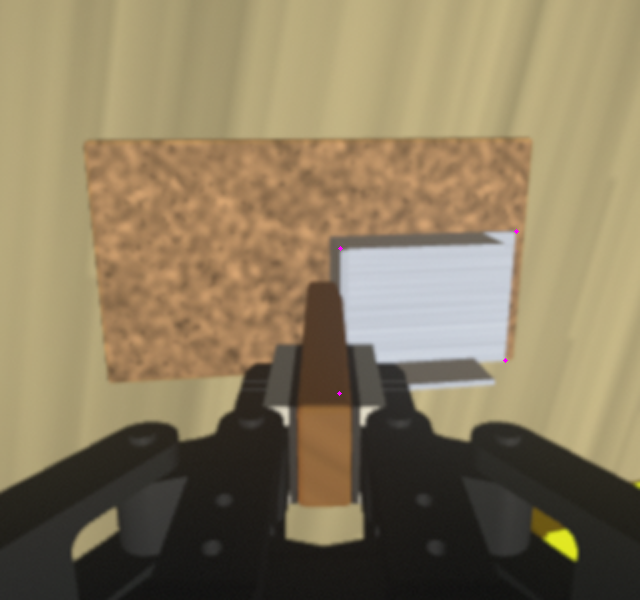

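```bash
cat >> h.py <<'E'
def go(o,a,pitch=0.,speed=.15,uf=None):
    P,q=tool_of_scoop(o,a,pitch); return bot.move_linear(P,speed=speed,rotation=q,until_force=uf)
def goj(o,a,pitch=0.):
    P,q=tool_of_scoop(o,a,pitch); bot.move_pose(P,q)
E
python3 - <<'E'
from h import *
o=lambda x,y,z:org2w(x,y,z)
go([.5258,-.2708,.17],.195,speed=.2)
go(o(-.045,-.062,.17),OYAW,speed=.25)
go(o(-.045,-.062,.075),OYAW,speed=.15)
K,T=cam("wrist"); im=bot.camera("wrist"); np.savez("w4.npz",K=K,T=T)
pts=[o(x,y,.060) for y in (-.091,.091) for x in np.linspace(-.1,.1,9)]+[o(x,y,.052) for y in (-.033,-.029,.029,.033) for x in np.linspace(-.1,.1,9)]
save(im,"w4"); save(im,"w4p",(200,0,560,280),2.2,pts=proj(K,T,pts)); print(bot.read_gripper_width(),bot.read_clock(),bot.read_position())
E
```

```text
0.1268496422725035 22.9583 [ 0.47575074 -0.07054111  0.14239304]
```

View pics/w4p.png

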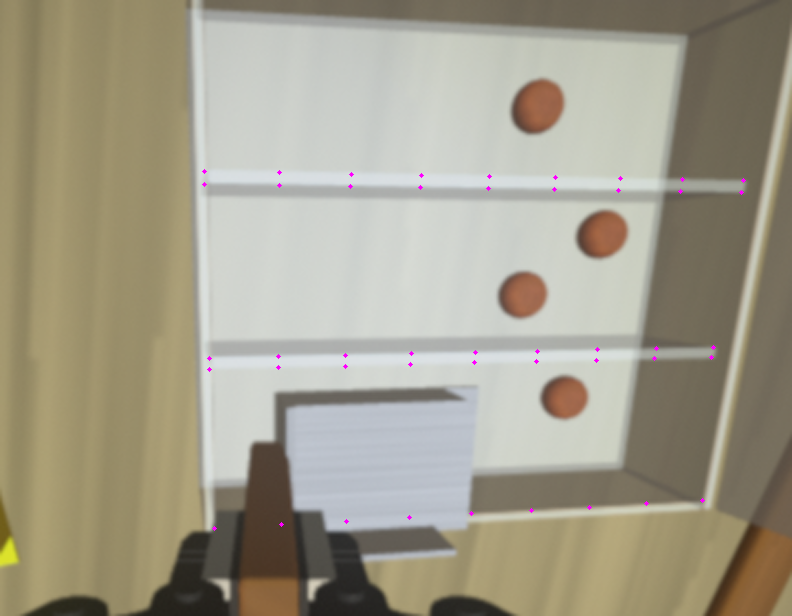

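View pics/w4.png

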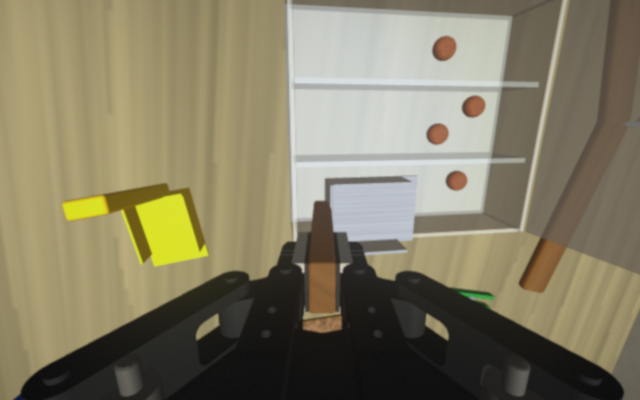

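```bash
cat >> h.py <<'E'
def scoop_now():
    """scoop pose (R, origin) implied by the present TCP"""
    t=LEAN; y=np.array([np.sin(t),0,-np.cos(t)]); x=np.array([np.cos(t),0,np.sin(t)])
    Rl=R.from_matrix(np.stack([x,y,np.cross(x,y)],1)); Rt=Rq(bot.read_tool_rot()); Rs=Rt*Rl.inv()
    g=np.array(bot.read_position())-Rt.apply([0,bot.grip_depth,0]); return Rs,g-Rs.apply(GRIPL)
SPTS=np.array([[.035,.026,.002],[.035,-.026,.002],[.035,.026,0],[.035,-.026,0],[.022,.026,.022],[.022,-.026,.022],[.022,.024,.022],[.022,-.024,.022],[.022,.024,.002],[-.033,.024,.002],[-.033,-.024,.002]])
E
python3 - <<'E'
from h import *
Z=np.load("w4.npz"); Rs,o=scoop_now(); print(o,Rs.as_euler("zyx"))
im=cv2.imread("pics/w4.png")[:,:,::-1]
pts=[o+Rs.apply(l) for l in SPTS]
save(im,"w4q",(300,150,440,270),5.7,pts=proj(Z["K"],Z["T"],pts))
E
```

```text
[ 0.52188399 -0.06473261  0.07598096] [ 0.12629268 -0.00158492 -0.00053596]
```

View pics/w4q.png

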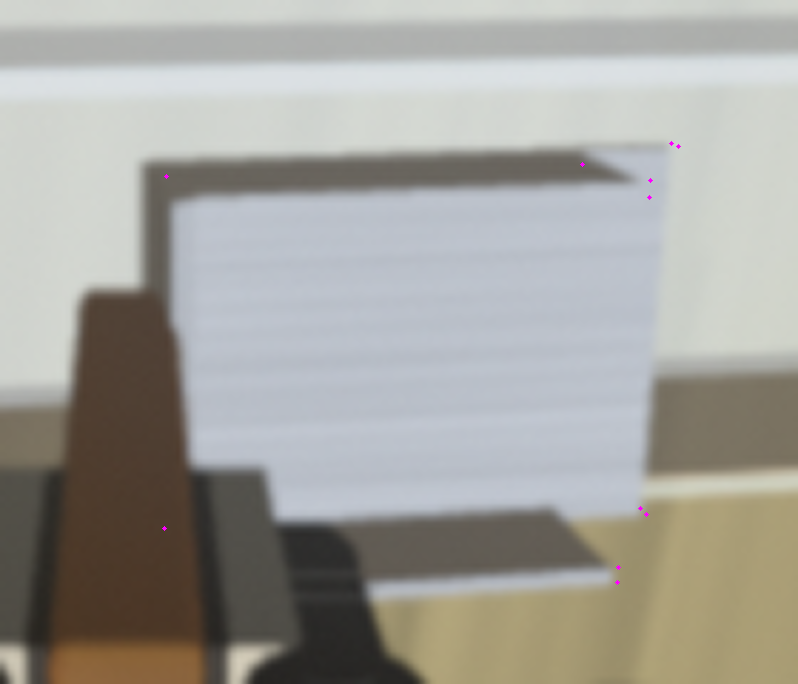

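```bash
cat >> h.py <<'E'
def tilt_about(o,a,p0,p1,pivot,n=4,speed=.08):
    """pitch p0->p1 keeping local pivot point fixed in the world; returns new origin"""
    w=np.array(o)+scoop_rot(a,p0).apply(pivot)
    for p in np.linspace(p0,p1,n+1)[1:]:
        oo=w-scoop_rot(a,p).apply(pivot); go(oo,a,p,speed=speed)
    return oo
def scoop_lane(y,name,x0=-.045,dy=0.):
    o=org2w(x0,y+dy,.02); go(o,OYAW,0.,speed=.12)
    hit=go(org2w(x0,y+dy,.003),OYAW,.03,speed=.04,uf=5); Rs,oo=scoop_now()
    print("floor",hit,oo.round(4),np.round(bot.read_ft_force(),1))
    zf=oo[2]
    hit=go(org2w(.061,y+dy,zf),OYAW,.03,speed=.07,uf=22); Rs,oo=scoop_now()
    c,s=np.cos(OYAW),np.sin(OYAW); v=oo[:2]-ORG
    print("fwd",hit,"org xy",np.round([c*v[0]+s*v[1],-s*v[0]+c*v[1]],4),oo[2].round(4),np.round(bot.read_ft_force(),1),bot.read_gripper_width())
    save(bot.camera("wrist"),name)
    return oo
E
python3 - <<'E'
from h import *
scoop_lane(-.062,"f1")
save(bot.camera("side"),"f1s",(220,140,400,290),4)
E
```

```text
floor True [ 0.5216 -0.0644  0.0052] [-2.4  0.2  5.9]
fwd True org xy [-0.0444 -0.0625] 0.0053 [-1.8 -0.9  6.9] 0.1323264906663123
```

View pics/f1.png

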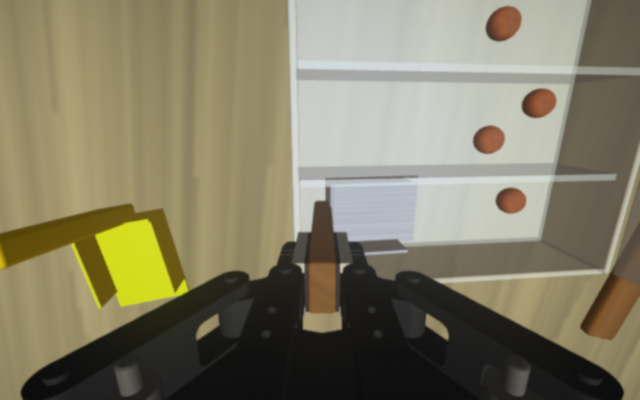

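```bash
python3 - <<'E'
from h import *
Rs,oo=scoop_now(); print(oo,Rs.as_euler("zyx"),np.round(bot.read_ft_force(),1))
go(org2w(-.045,-.062,oo[2]+.0025),OYAW,.03,speed=.02)
Rs,oo=scoop_now(); print(oo,Rs.as_euler("zyx"),np.round(bot.read_ft_force(),1))
h=go(org2w(-.025,-.062,oo[2]),OYAW,.03,speed=.04,uf=15)
Rs,oo=scoop_now(); print(h,oo,Rs.as_euler("zyx"),np.round(bot.read_ft_force(),1))
E
```

```text
[ 0.52159593 -0.06438722  0.0053192 ] [ 0.1263301   0.03047617 -0.0055338 ] [-1.6 -0.6  6.2]
[ 0.52086966 -0.0639683   0.00764822] [ 0.12712259  0.03015294 -0.00379097] [ 0.1  1.3 -0.9]
False [ 0.54054228 -0.06134296  0.0074604 ] [ 0.12719698  0.03030651 -0.00370587] [ 0.2 -0.8 -0.5]
```

```bash
sed -i 's/zf=oo\[2\]$/zf=oo[2]+.0010; go(org2w(x0,y+dy,zf),OYAW,.03,speed=.02)/; s/speed=.07,uf=22/speed=.07,uf=25/' h.py; python3 - <<'E'
from h import *
y=-.062
go(org2w(-.025,y,.0060),OYAW,.03,speed=.02)
print(np.round(bot.read_ft_force(),1),scoop_now()[1])
h=go(org2w(.061,y,.0060),OYAW,.03,speed=.07,uf=20)
Rs,oo=scoop_now(); print(h,oo,org2w(.061,y,.006),Rs.as_euler("zyx"),np.round(bot.read_ft_force(),1))
save(bot.camera("wrist"),"f2")
E
```

```text
[ 0.6 -0.1 -0.7] [ 0.54040064 -0.06141215  0.00584555]
False [ 0.62554892 -0.05058777  0.00591152] [ 0.62606158 -0.05057448  0.006     ] [ 0.12684494  0.03026016 -0.00370999] [ 0.   0.1 -0.5]
```

View pics/f2.png

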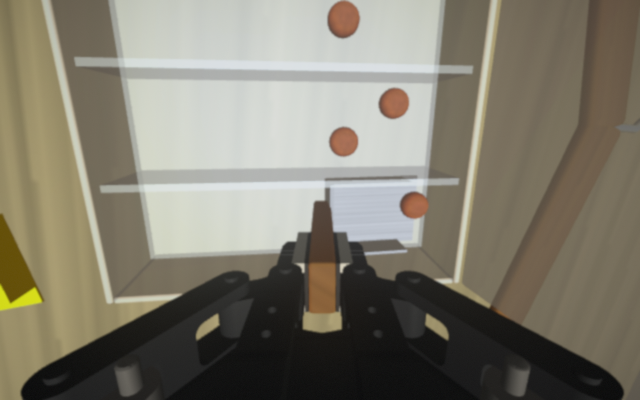

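```bash
python3 - <<'E'
from h import *
y=-.062
h=go(org2w(.070,y,.0060),OYAW,.03,speed=.03,uf=15)
Rs,oo=scoop_now(); c,s=np.cos(OYAW),np.sin(OYAW); v=oo[:2]-ORG
print(h,oo,"orgx",c*v[0]+s*v[1],np.round(bot.read_ft_force(),1))
K,T=cam("wrist"); im=bot.camera("wrist");save(im,"f3",(280,120,480,280),4,pts=proj(K,T,[oo+Rs.apply(l) for l in SPTS[:2]]+[org2w(.1,-.062+d,.004) for d in (-.02,0,.02)]))
save(bot.camera("scene"),"f3s",(270,150,400,270),6)
E
```

```text
True [ 0.63054502 -0.04987801  0.00566444] orgx 0.06553555054000745 [-2.3 -0.5  4.4]
```

View pics/f3.png

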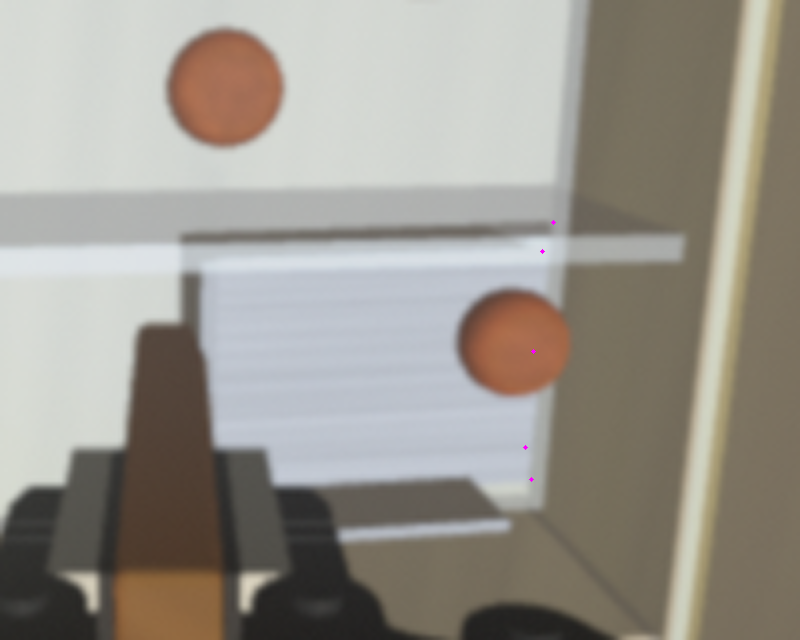

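View pics/f3s.png

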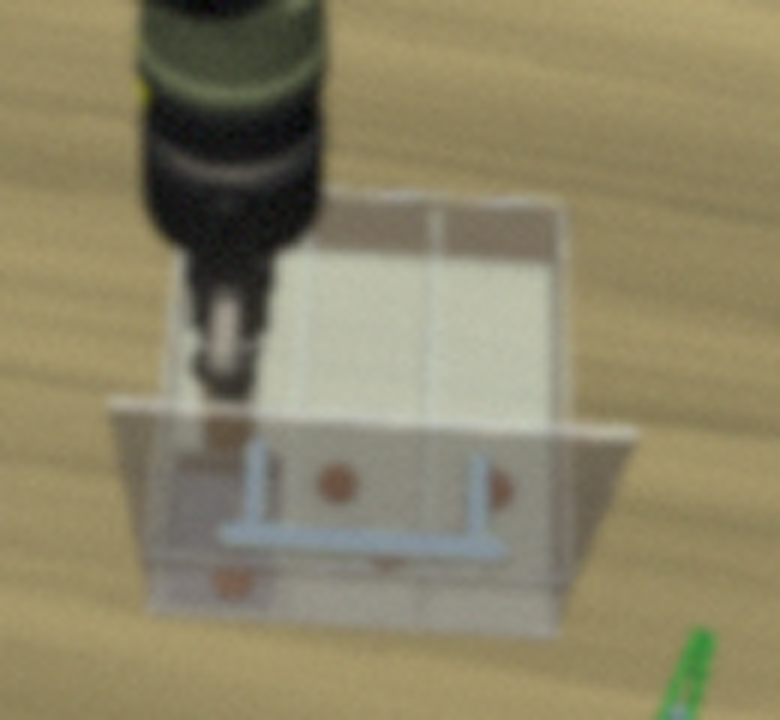

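```bash
cat >> h.py <<'E'
def take(name,y,zc=.006,x=.0645,dy=0.):
    o=org2w(x,y+dy,zc+.0008)
    oo=tilt_about(o,OYAW,.03,-.38,np.array([-.035,0,0]),n=4,speed=.06)
    print(np.round(bot.read_ft_force(),1))
    save(bot.camera("wrist"),name+"_t")
    oo=oo+[0,0,.15]; go(oo,OYAW,-.38,speed=.12)
    save(bot.camera("wrist"),name+"_u"); print(bot.read_gripper_width(),np.round(bot.read_ft_force(),1),bot.read_clock())
E
python3 - <<'E'
from h import *
take("t1",-.062)
E
```

```text
[ 0.9 -0.2 -0.7]
0.13018794682947715 [ 0.2  0.4 -0.7] 30.0833
```

View pics/t1_u.png

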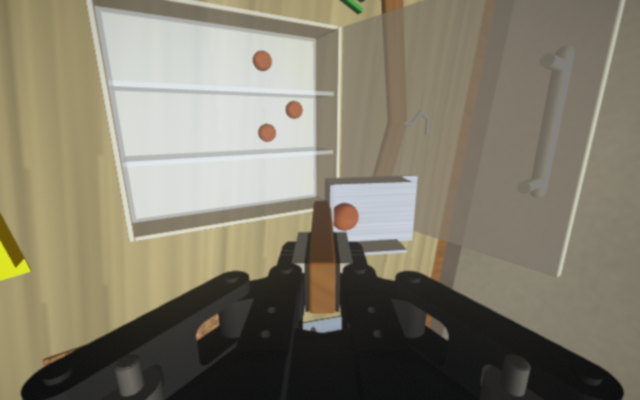

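The ball sits at the back of the raised pan at (345,216), and three balls remain in the other two lanes. Next I'll carry this one to the funnel and pour.

```bash
cat >> h.py <<'E'
FUN=np.array([.496,.259,.137])
PA=.6; PB=.015
def lip_go(l,a,pitch,speed=.15):
    L=np.array([.035,0,0]); go(np.array(l)-scoop_rot(a,pitch).apply(L),a,pitch,speed=speed)
def lipw(z,back=PB): return FUN[:2].tolist()+[z]-np.array([back*np.cos(PA),back*np.sin(PA),0])
def carry():
    Rs,o=scoop_now(); c,s=np.cos(OYAW),np.sin(OYAW); v=o[:2]-ORG
    y=-s*v[0]+c*v[1]
    go(org2w(-.06,y,.19),OYAW,-.38,speed=.18)
    lip_go(lipw(.215,.03),PA,-.38,speed=.2)
E
python3 - <<'E'
from h import *
carry()
K,T=cam("wrist"); save(bot.camera("wrist"),"p0",pts=proj(K,T,[FUN+[.062*np.cos(t),.062*np.sin(t),0] for t in np.linspace(0,6.28,24)]))
save(bot.camera("side"),"p0s",(180,100,440,380),2.1)
print(bot.read_clock())
E
```

```text
32.4917
```

View pics/p0.png

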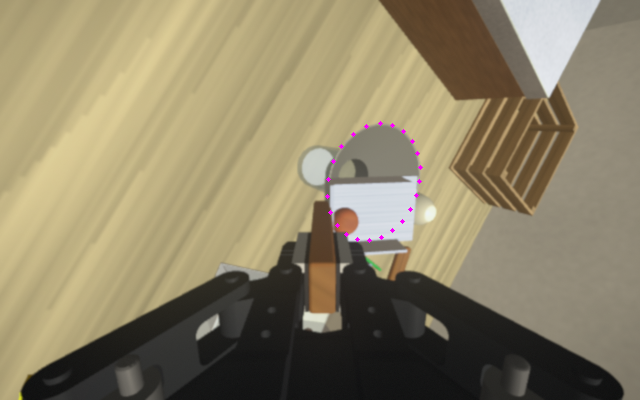

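View pics/p0s.png

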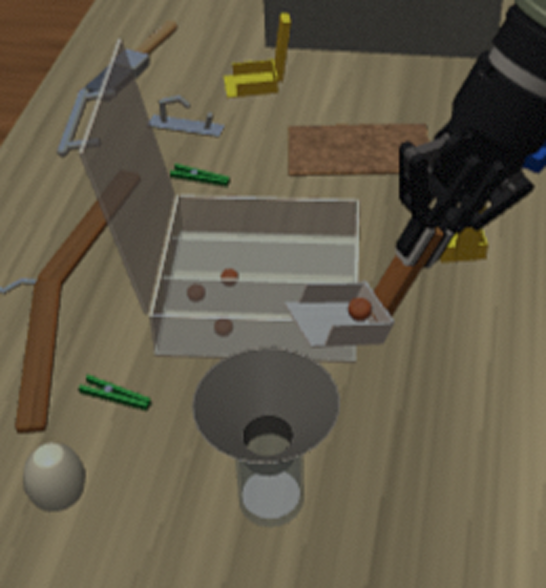

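```bash
cat >> h.py <<'E'
def pour(name):
    lip_go(lipw(.165,.03),PA,-.15,speed=.1)
    lip_go(lipw(.148,.024),PA,.02,speed=.08)
    for p in (.12,.2,.26,.32,.4,.5,.62):
        lip_go(lipw(.148,.022),PA,p,speed=.02)
    bot.wait(.5); save(bot.camera("wrist"),name); save(bot.camera("side"),name+"s",(180,100,440,380),2.1)
    print(np.round(bot.read_ft_force(),1),bot.read_clock())
def unpour():
    lip_go(lipw(.17,.03),PA,.3,speed=.1); lip_go(lipw(.215,.04),PA,0.,speed=.15)
    bot.wait(.1);save(bot.camera("side"),"last_side",(180,100,440,380),2.1)
E
python3 - <<'E'
from h import *
pour("p1")
E
```

```text
[-0.   0.5 -0.2] 38.175
```

View pics/p1.png

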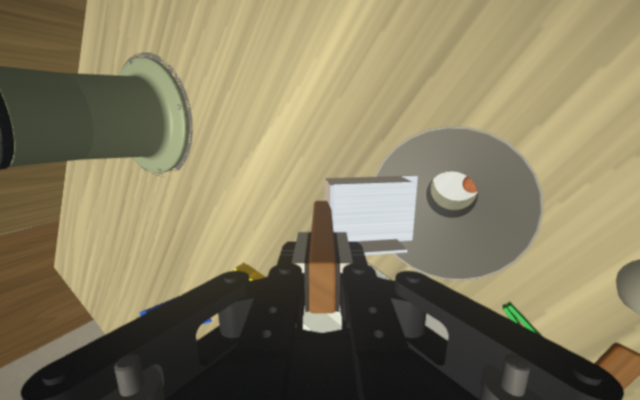

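View pics/p1s.png

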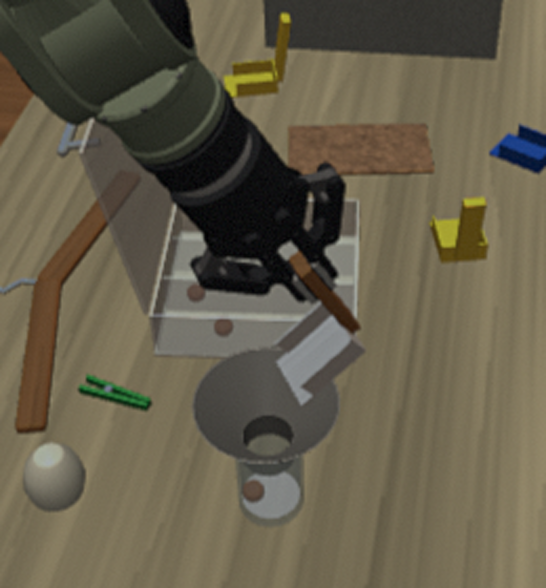

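Ball 1 is in the jar, visible through the glass at (253,490). Next is the middle lane.

```bash
cat >> h.py <<'E'
def enter(y,name):
    unpour()
    go(org2w(-.06,y,.19),OYAW,0.,speed=.2)
    go(org2w(-.045,y,.075),OYAW,0.,speed=.18)
    Rs,o=scoop_now(); K,T=cam("wrist"); im=bot.camera("wrist")
    pts=[org2w(x,yy,zz) for yy,zz in ((y-.029,.052 if y>-.05 else .06),(y+.029,.052 if y<.05 else .06)) for x in np.linspace(-.1,.1,9)]
    save(im,name,(200,0,560,280),2.2,pts=np.r_[proj(K,T,pts),proj(K,T,[o+Rs.apply(l) for l in SPTS[:2]])])
def push(y,name):
    go(org2w(-.045,y,.02),OYAW,0.,speed=.12)
    h=go(org2w(-.045,y,.0060),OYAW,.03,speed=.05,uf=6); print("down",h,scoop_now()[1][2],np.round(bot.read_ft_force(),1))
    if h: go(org2w(-.045,y,.0065),OYAW,.03,speed=.02)
    h=go(org2w(.070,y,.0060),OYAW,.03,speed=.06,uf=15)
    Rs,oo=scoop_now(); c,s=np.cos(OYAW),np.sin(OYAW); v=oo[:2]-ORG
    x=c*v[0]+s*v[1]; print(h,"org",x.round(4),(-s*v[0]+c*v[1]).round(4),oo[2].round(4),np.round(bot.read_ft_force(),1))
    save(bot.camera("wrist"),name,(280,80,480,280),3); return x
E
python3 - <<'E'
from h import *
enter(0.,"e2")
E
```

```text
(no output)
```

View pics/e2.png

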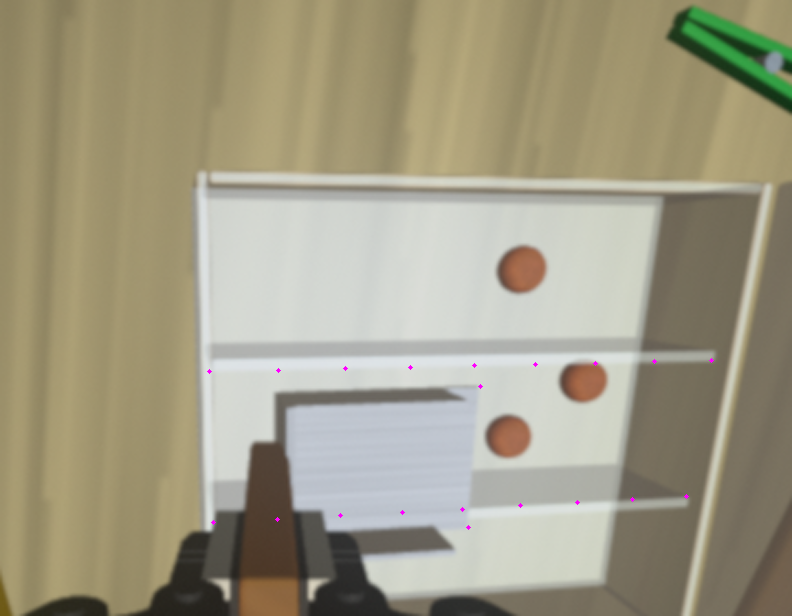

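```bash
python3 - <<'E'
from h import *
push(0.,"f4")
E
```

```text
down False 0.00576870841259465 [-0.4  0.1 -1.4]
True org 0.0657 -0.0 0.0056 [-1.4  0.5  3.5]
```

View pics/f4.png

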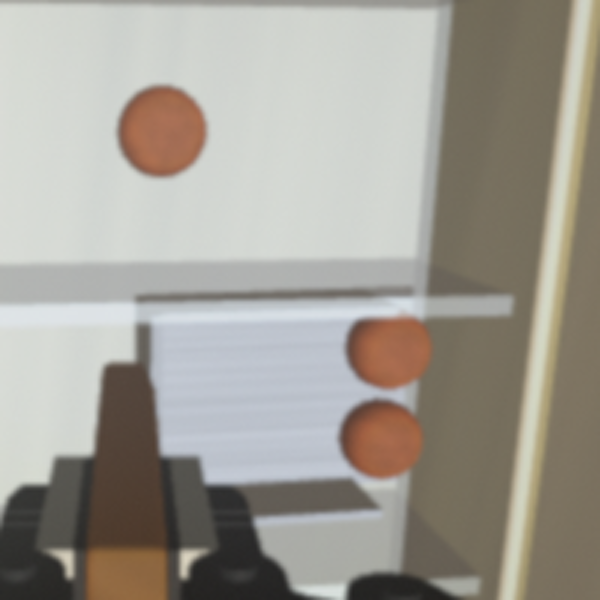

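```bash
python3 - <<'E'
from h import *
take("t2",0.)
E
```

```text
[ 0.4  0.3 -1. ]
0.13222323773583955 [-0.8 -0.1 -1. ] 46.9083
```

View pics/t2_u.png

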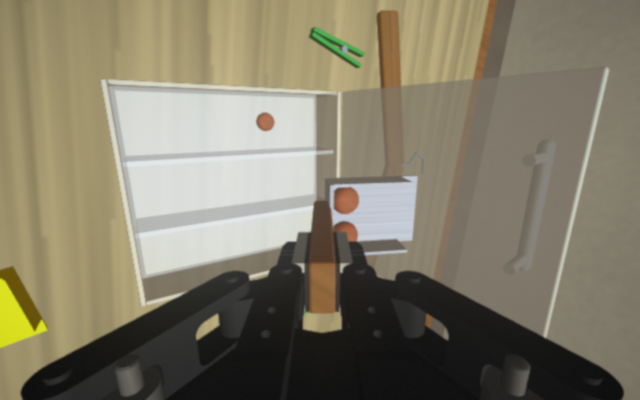

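Both middle-lane balls are at the back of the pan, at (346,200) and (346,232). I'll pour them, then go to lane +62.

```bash
python3 - <<'E'
from h import *
carry(); pour("p2")
E
```

```text
[ 1.   0.6 -0.5] 54.5917
```

View pics/p2s.png

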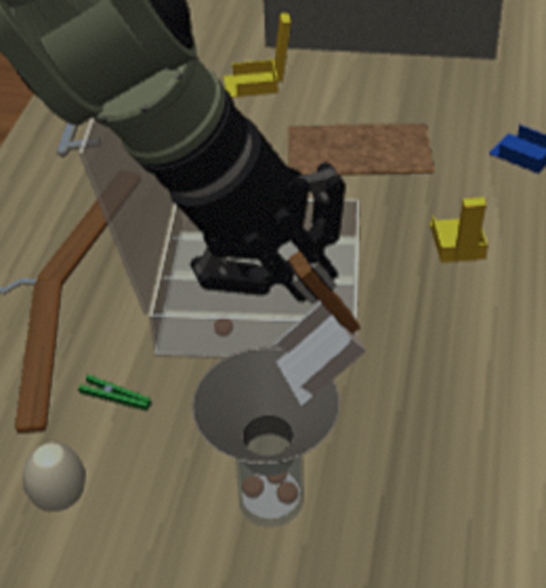

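View pics/p2.png

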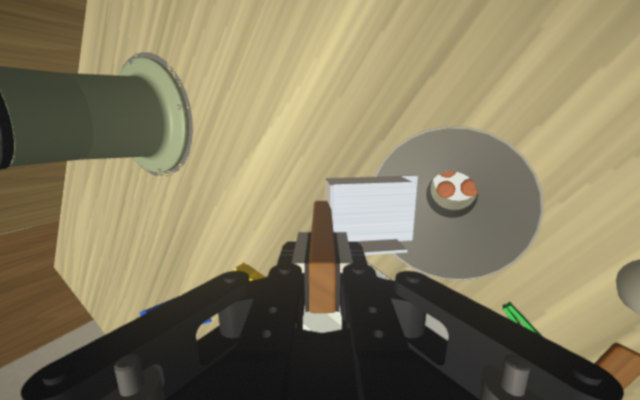

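Three balls are in the jar. The last lane is next.

```bash
python3 - <<'E'
from h import *
enter(.062,"e3"); push(.062,"f5")
E
```

```text
down False 0.005901900068969054 [-0.5 -0.1 -1.1]
True org 0.0658 0.062 0.0056 [-1.4  0.5  4.1]
```

View pics/e3.png

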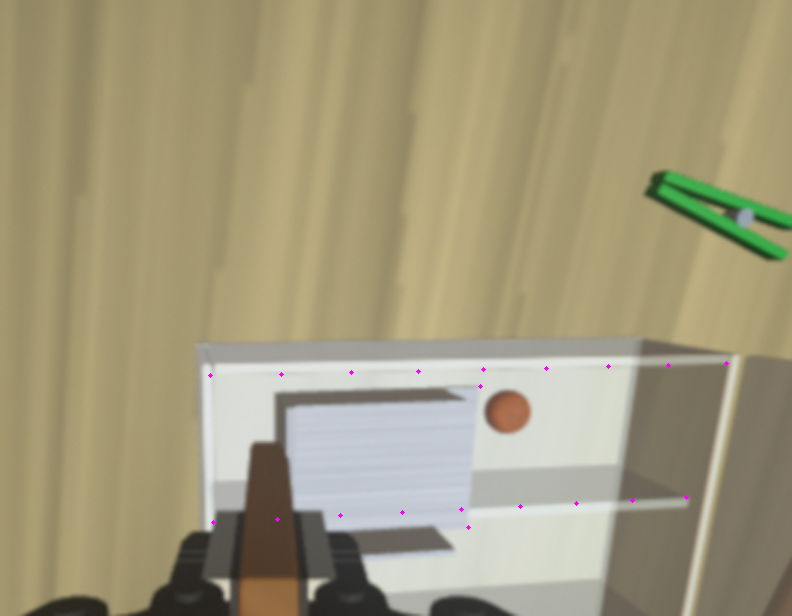

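View pics/f5.png

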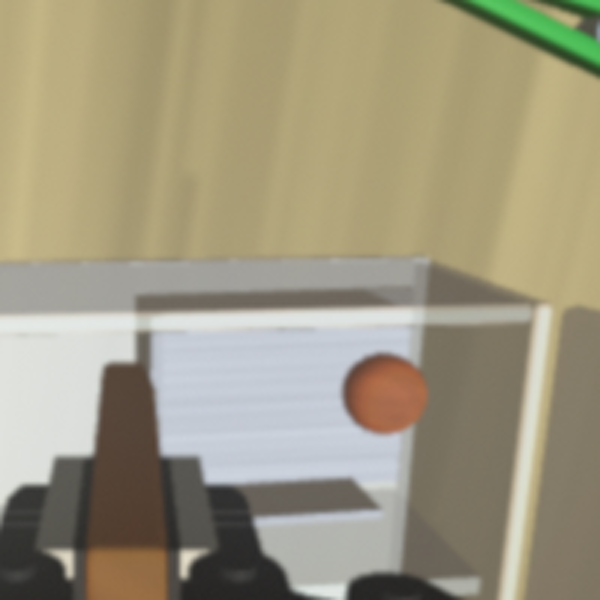

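```bash
python3 - <<'E'
from h import *
take("t3",.062); carry(); save(bot.camera("wrist"),"c3"); pour("p3")
E
```

```text
[ 0.5  0.1 -0.3]
0.1331574684330162 [-0.3 -0.1 -1.8] 63.0417
[ 0.1 -0.1 -0.9] 70.4667
```

View pics/t3_u.png

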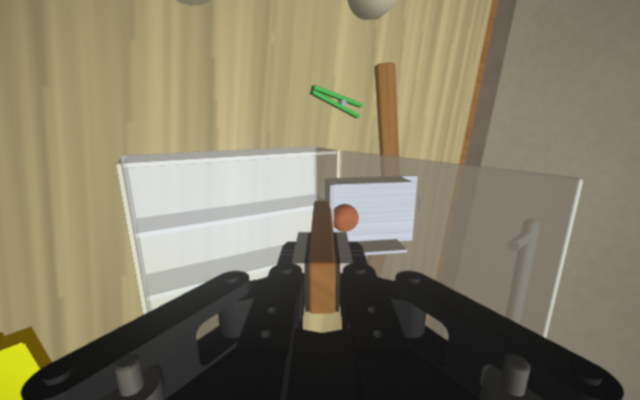

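View pics/p3.png

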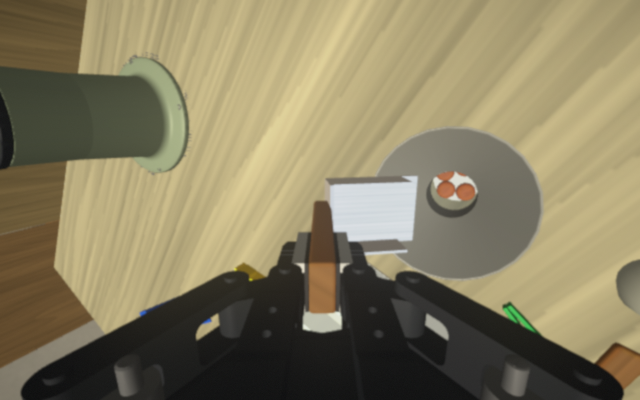

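View pics/p3s.png

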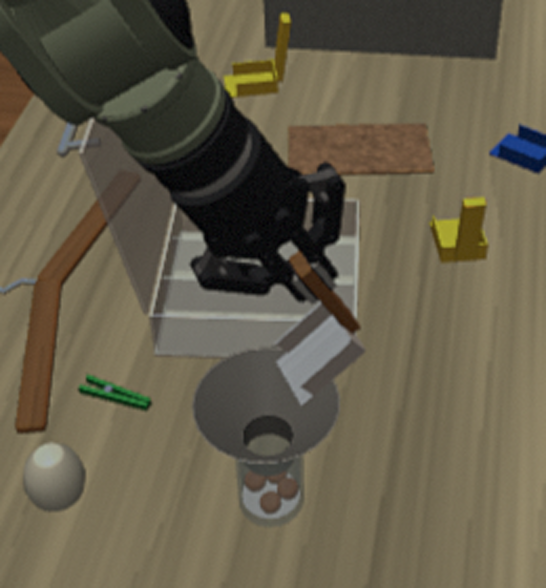

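```bash
python3 - <<'E'
from h import *
unpour()
M=[.512,-.2645]; a=.19
go(org2w(-.08,0,.19),.19,0.,speed=.25)
go([*M,.19],a,0.,speed=.25)
go([*M,.03],a,0.,speed=.2)
h=go([*M,.0045],a,0.,speed=.03,uf=4); print(h,scoop_now()[1],scoop_now()[0].as_euler("zyx"),np.round(bot.read_ft_force(),1))
bot.set_gripper(.4); bot.wait(.2)
P=np.array(bot.read_position()); y=Rq(bot.read_tool_rot()).apply([0,1,0])
bot.move_linear(list(P-.06*y),speed=.12); bot.move_linear(list(P-.06*y+[0,0,.16]),speed=.25)
save(bot.camera("wrist"),"m1"); save(bot.camera("side"),"m1s",(220,100,440,280),3.5); print(bot.read_clock())
E
```

```text
True [ 0.51154444 -0.26420393  0.00668187] [0.18987306 0.00076592 0.00069917] [-0.4  0.4  3.8]
77.5667
```

View pics/m1.png

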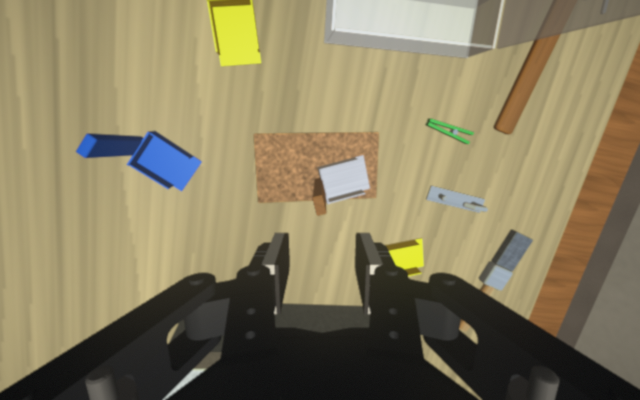

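View pics/m1s.png

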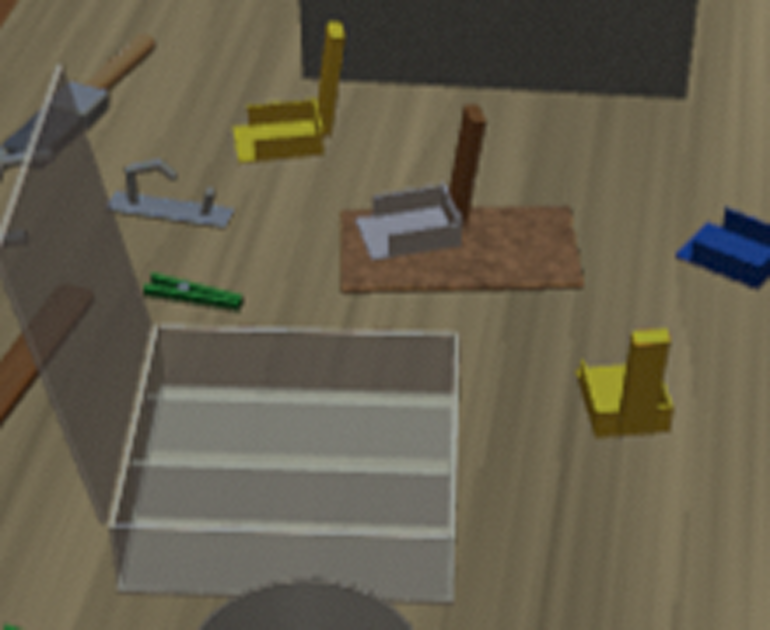

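The organiser is empty and the scoop is upright on the mat, though it has turned about 15° and shifted after release. That could be the announced knock or the release itself. I'll measure it against the mat before closing the lid.

```bash
python3 - <<'E'
from h import *
K,T=cam("wrist"); im=bot.camera("wrist"); np.savez("w5.npz",K=K,T=T); save(im,"m2",(245,120,390,225),5.5)
print(bot.read_clock())
for x in (.235,.22): 
    q=bot.solve_ik(list(map(float,org2w(x,0,.21))),qR(tool(OYAW+np.pi/2))); print(q)
    q=bot.solve_ik(list(map(float,org2w(x,0,.36))),qR(tool(OYAW+np.pi/2))); print(q)
E
```

```text
77.6167
[-0.0514623   0.8437144   0.63838779  1.36546972  0.         -0.1784623 ]
None
[-0.05490619  0.80299509  0.55964687  1.32744811  0.         -0.18190619]
[-0.05490619  0.89228255  1.11543321  1.79394698  0.         -0.18190619]
```

View pics/m2.png

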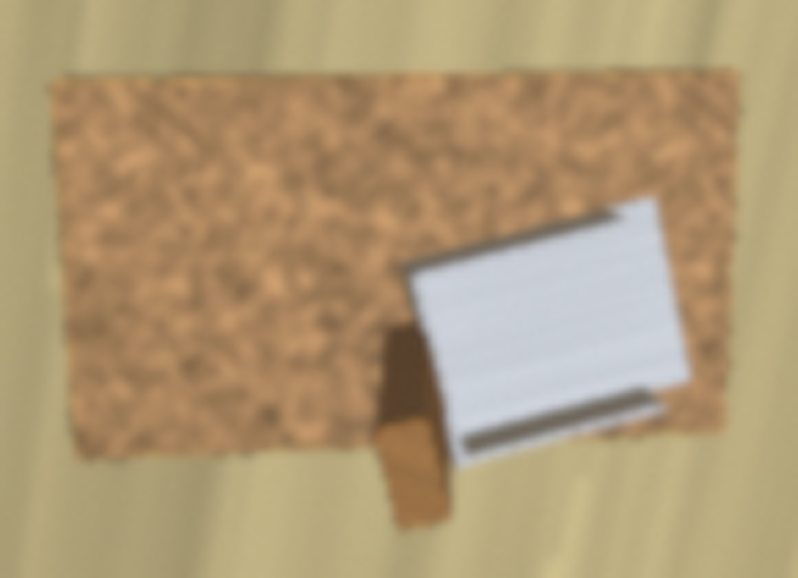

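```bash
python3 - <<'E'
from fit import *
Z=np.load("w5.npz"); K,T=Z["K"],Z["T"]
cr=lambda p,s,o:(np.array(p,float)+.5)/s-.5+np.array(o)
m=[(K,T,[[-.09,.05,.006],[.09,.05,.006],[.09,-.05,.006],[-.09,-.05,.006]],cr([[52,75],[740,70],[725,430],[78,460]],5.5,(245,120)))]
p,r,_=fit(m,[.48,-.26,.19]); print("mat",p.round(4),np.abs(r).max()); mp=p
s=[(K,T,[[.035,.026,.002],[.035,-.026,.002],[-.0514,0,.102],[-.035,-.026,.022]],cr([[655,197],[690,380],[412,472],[457,468]],5.5,(245,120)))]
p,r,W=fit(s,[.52,-.27,.4],.006); print("scoop",p.round(4),r.round(1).tolist())
w=W(p,[[.035,.026,0],[.035,-.026,0],[-.035,-.026,0],[-.035,.026,0]]); c,sn=np.cos(mp[2]),np.sin(mp[2])
for v in w: d=v[:2]-mp[:2]; print(np.round([c*d[0]+sn*d[1],-sn*d[0]+c*d[1]],4))
E
```

```text
mat [ 0.4902 -0.2685  0.1947] 0.6581848085261868
scoop [ 0.5306 -0.2773  0.4159] [[0.0, 0.0], [-0.0, 0.1], [0.1, 0.4], [-0.1, -0.6]]
[0.0664 0.0166]
[ 0.0778 -0.0341]
[ 0.0095 -0.0495]
[-0.0019  0.0012]
```

The scoop was knocked about 23 mm and 13°, so its back corner is right at the mat edge. I'll pick it up again and centre it.

```bash
python3 - <<'E'
from h import *
S=[.5306,-.2773,.006]; a=.416
bot.set_gripper(.5)
P,q=tool_of_scoop(S,a,dz=.08); bot.move_pose(P,q)
P,q=tool_of_scoop(S,a); print(bot.move_linear(P,speed=.1,until_force=8,rotation=q))
bot.set_gripper(0,grasp_force=60); print(bot.read_gripper_width())
go([*S[:2],.035],a,0.,speed=.1)
M=[.505,-.2655]; a=.19
go([*M,.035],a,0.,speed=.1)
h=go([*M,.0045],a,0.,speed=.03,uf=3); print(h,scoop_now()[1],np.round(bot.read_ft_force(),1))
bot.set_gripper(.4); bot.wait(.2); save(bot.camera("side"),"m3a",(220,100,440,280),3.5)
P=np.array(bot.read_position()); y=Rq(bot.read_tool_rot()).apply([0,1,0])
bot.move_linear(list(P-.06*y),speed=.12); bot.move_linear(list(P-.06*y+[0,0,.16]),speed=.25)
K,T=cam("wrist"); im=bot.camera("wrist"); pts=[np.array([*M,.006])+scoop_rot(a,0).apply(l) for l in SPTS]
save(im,"m3",(230,90,410,240),4.4,pts=proj(K,T,pts)); print(bot.read_clock())
E
```

```text
False
0.13239672052817886
True [ 0.50458822 -0.26523369  0.00655122] [-0.4  0.3  4.4]
83.7417
```

View pics/m3.png

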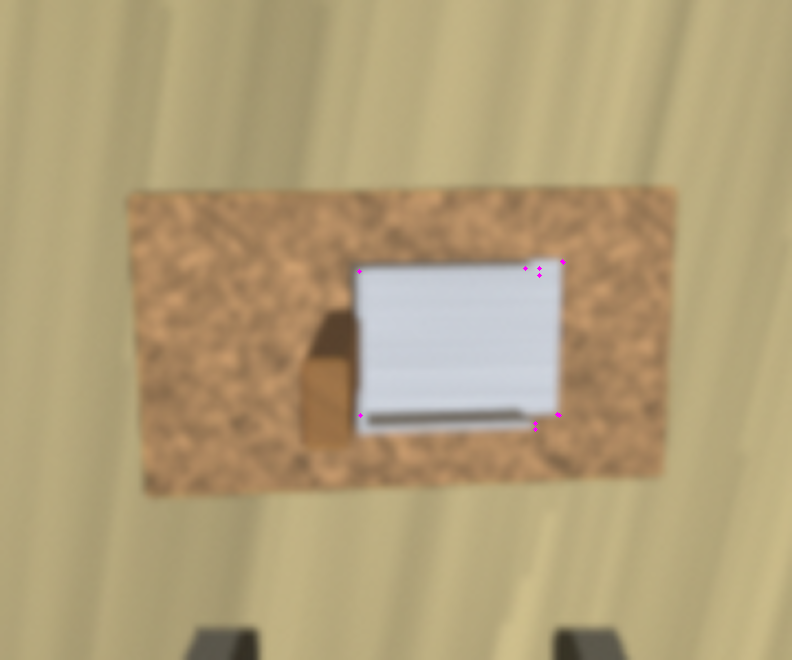

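```bash
python3 - <<'E'
from h import *
K,T=cam("scene")
for d in (84,88,92,96,100): print(d,proj(K,T,[bar(np.radians(d),0,-.0475),bar(np.radians(d),0,.0475)]).round(1).tolist())
for x,z in [(.22,.32),(.225,.32),(.23,.31),(.235,.31),(.24,.31)]: print(x,z,bot.solve_ik(list(map(float,org2w(x,0,z))),qR(tool(OYAW+np.pi/2))) is not None)
E
```

```text
84 [[310.8, 218.1], [353.9, 220.6]]
88 [[310.4, 223.6], [353.8, 226.1]]
92 [[310.0, 229.3], [353.6, 231.8]]
96 [[309.6, 235.1], [353.4, 237.7]]
100 [[309.2, 241.1], [353.2, 243.7]]
0.22 0.32 True
0.225 0.32 True
0.23 0.31 True
0.235 0.31 True
0.24 0.31 True
```

```bash
python3 - <<'E'
from h import *
q=qR(tool(OYAW+np.pi/2))
bot.set_gripper(0)
p=bot.read_position(); bot.move_linear([p[0],p[1],.36],speed=.25)
bot.move_pose(list(map(float,org2w(.0,0,.33))),q)
bot.move_linear(list(org2w(.228,0,.315)),speed=.2)
bot.move_linear(list(org2w(.228,0,.214)),speed=.15)
save(bot.camera("side"),"k1",(150,30,420,290),3)
print(bot.read_position(),np.round(bot.read_ft_force(),1),bot.read_clock())
E
```

```text
[0.78458668 0.0319903  0.21603872] [-0.8  0.1  0.4] 88.075
```

View pics/k1.png

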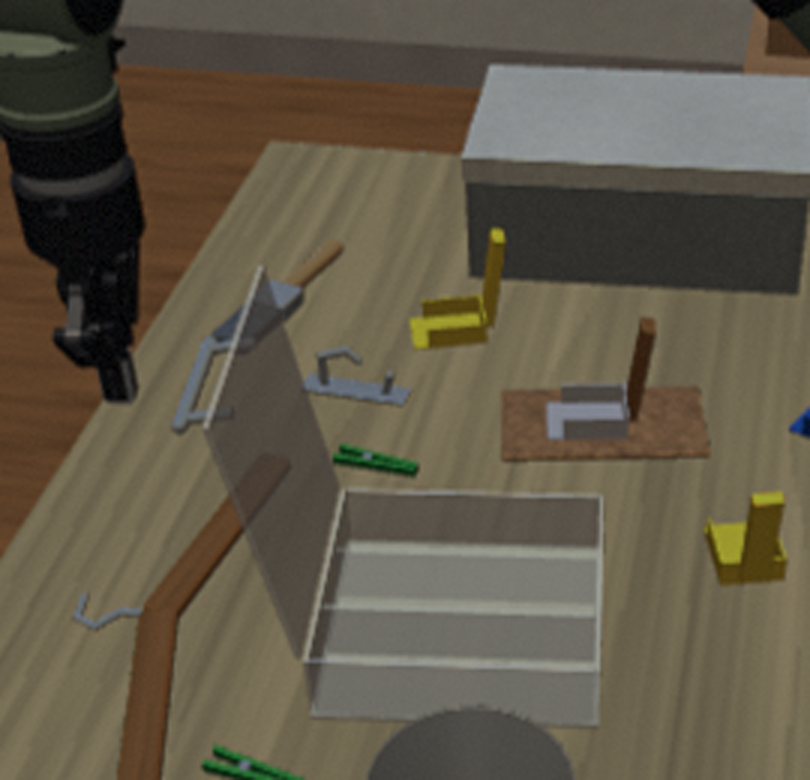

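```bash
python3 - <<'E'
from h import *
for d in (98,90,80,70,60,52):
    b=bar(np.radians(d)); c,s=np.cos(OYAW),np.sin(OYAW)
    t=b+np.array([c,s,0])*.0155+[0,0,-.015]
    bot.move_linear(list(t),speed=.12)
    print(d,np.round(bot.read_ft_force(),1))
save(bot.camera("side"),"k2",(150,30,420,290),3); K,T=cam("scene"); save(bot.camera("scene"),"k2s",(240,120,400,270),5,pts=proj(K,T,[bar(np.radians(d),0,y) for d in (52,60) for y in (-.0475,.0475)]))
E
```

```text
98 [0.6 0.1 0.7]
90 [-0.  -0.4 -1.1]
80 [-0.4 -0.4  0.1]
70 [ 0.6 -0.2 -0.3]
60 [ 0.9 -0.2  0.1]
52 [0.3 0.1 0.9]
```

View pics/k2.png

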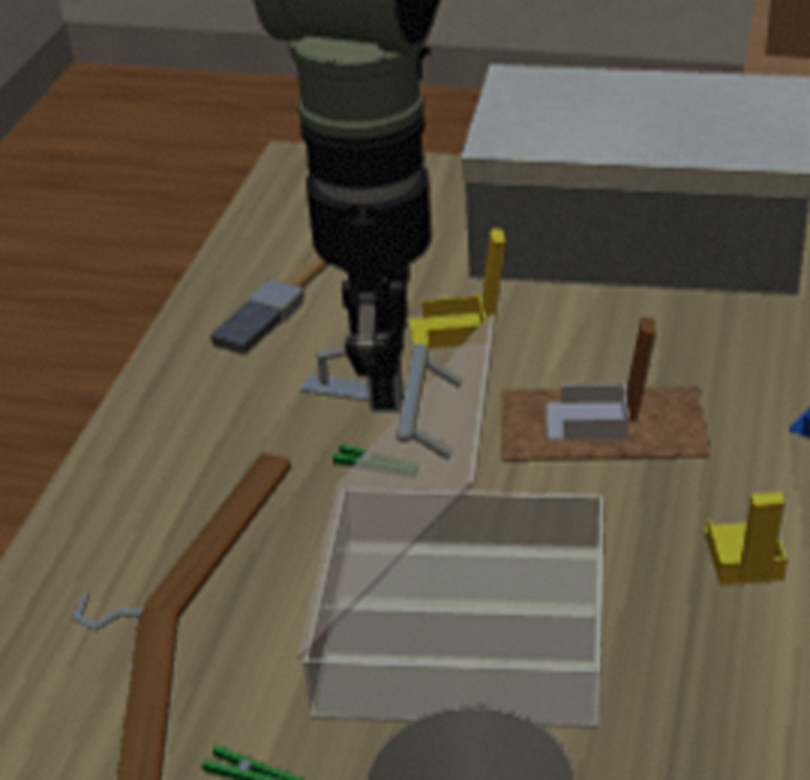

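View pics/k2s.png

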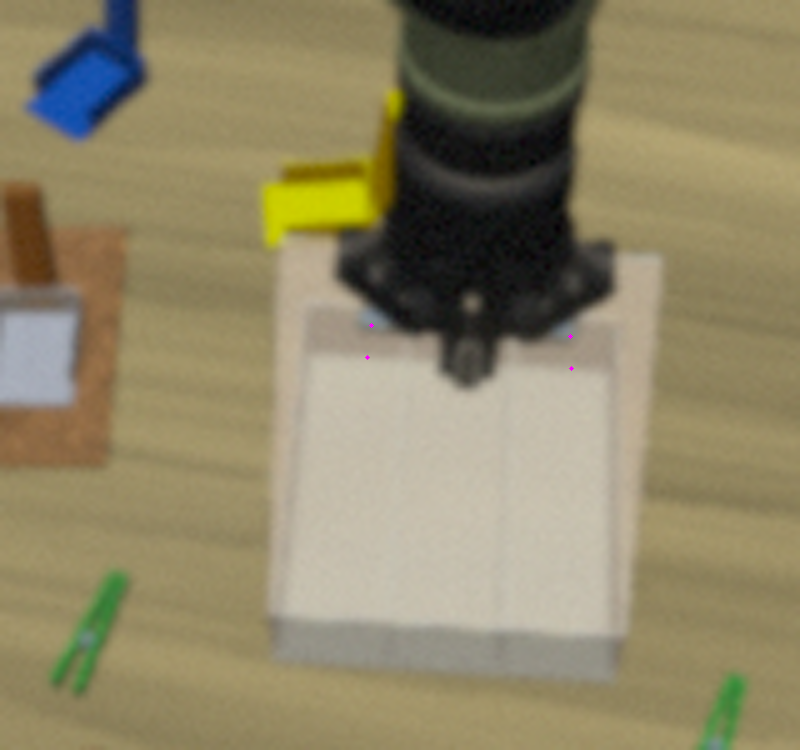

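```bash
python3 - <<'E'
from h import *
p=np.array(bot.read_position())
bot.move_linear(list(p+[.01,0,.0]),speed=.1)
bot.move_linear(list(p+[.01,0,.055]),speed=.15)
bot.move_linear(list(bar(np.radians(50))+[0,0,.03]),speed=.12)
for d in (48,40,30,20,12,5,1):
    h=bot.move_linear(list(bar(np.radians(d))+[0,0,.0055]),speed=.1,until_force=25)
    print(d,h,np.round(bot.read_ft_force(),1),np.round(bot.read_position(),4)[2])
    if h: break
save(bot.camera("side"),"k3",(150,30,420,290),3)
E
```

```text
48 True [-5.1 -1.1  8.2] 0.2289
```

View pics/k3.png

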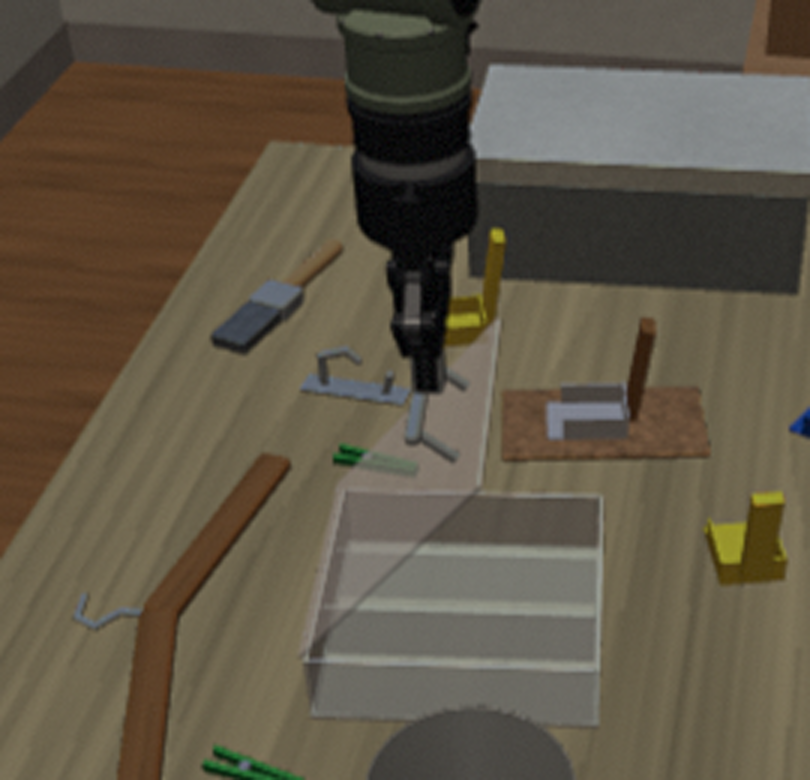

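```bash
python3 - <<'E'
from h import *
for d in (46,42,38,33,28,23,18,13,8,4):
    h=bot.move_linear(list(bar(np.radians(d))+[0,0,.0055]),speed=.06,until_force=40)
    print(d,h,np.round(bot.read_ft_force(),1),np.round(bot.read_position(),4)[2])
    if h: break
save(bot.camera("side"),"k4",(150,30,420,290),3); print(bot.read_clock())
E
```

```text
46 False [-9.3 -1.1 13.4] 0.2264
42 False [-12.7  -0.6  16.3] 0.2196
38 False [-13.2  -2.5  17.1] 0.2117
33 False [-16.   -3.2  17.9] 0.2006
28 False [ 1.   0.  -0.2] 0.1887
23 False [-0.4  0.3  0.1] 0.176
18 False [ 0.3 -0.8 -0.6] 0.1629
13 False [-0.4  0.5  0.4] 0.149
8 False [-0.  -0.3 -0.2] 0.1344
4 False [0.6 0.2 1.1] 0.1223
96.1417
```

View pics/k4.png

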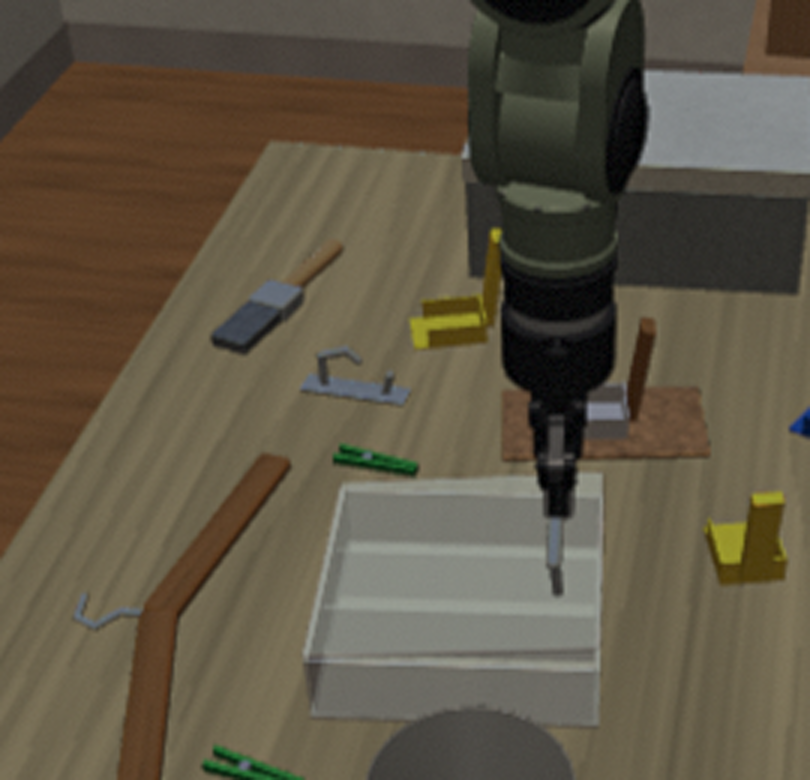

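Nearly closed. I'll press it down onto its stop, then retreat and check everything.

```bash
python3 - <<'E'
from h import *
b=bar(0)
h=bot.move_linear([b[0],b[1],.098],speed=.03,until_force=14)
print(h,np.round(bot.read_ft_force(),1),bot.read_position())
p=bot.read_position()
bot.move_linear([p[0],p[1],.25],speed=.15)
bot.move_linear([.42,-.05,.40],speed=.25); bot.move_pose([.36,-.02,.42],qR(tool(OYAW)))
bot.wait(.3)
K,T=cam("wrist"); im=bot.camera("wrist"); pts=[org2w(x,y,.065) for x in (-.104,.104) for y in (-.095,.095)]
save(im,"z_w",None,1.25,pts=proj(K,T,pts))
for n,c in (("scene",(200,130,460,320)),("side",(180,100,440,360))): save(bot.camera(n),"z_"+n,c,3 if n=="scene" else 2.3)
print(bot.read_clock())
E
```

```text
True [-3.1  0.7 10.2] [ 0.4853944  -0.00607549  0.10563827]
100.575
```

View pics/z_side.png

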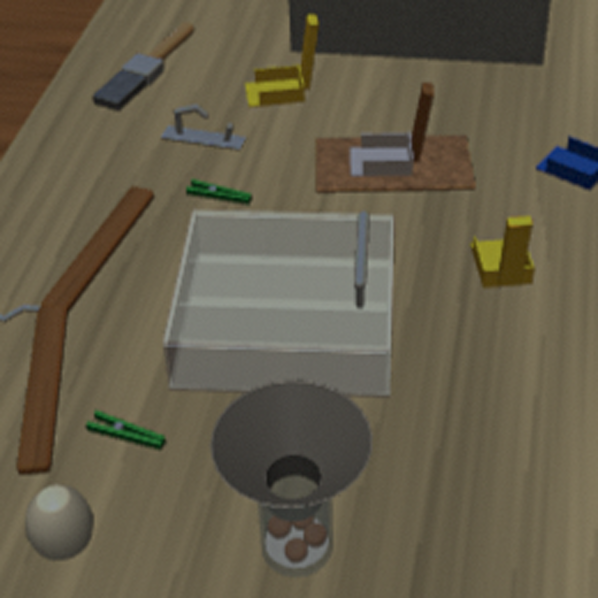

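View pics/z_scene.png

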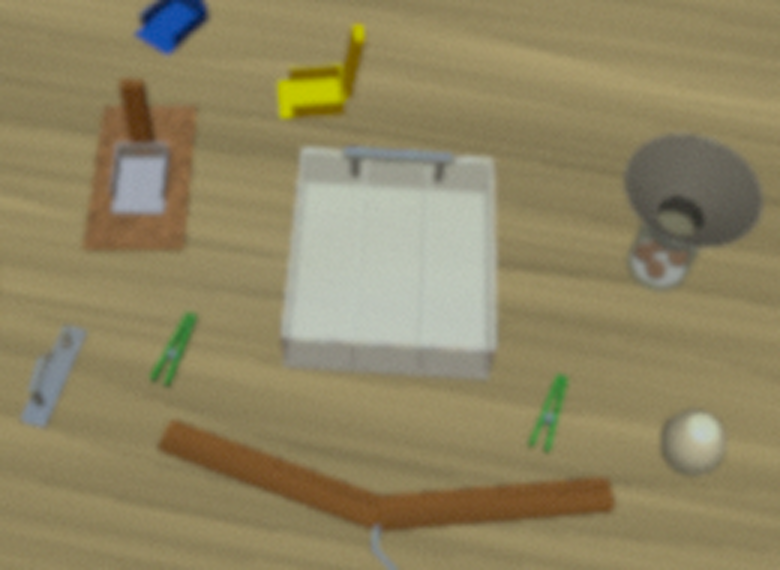

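View pics/z_w.png

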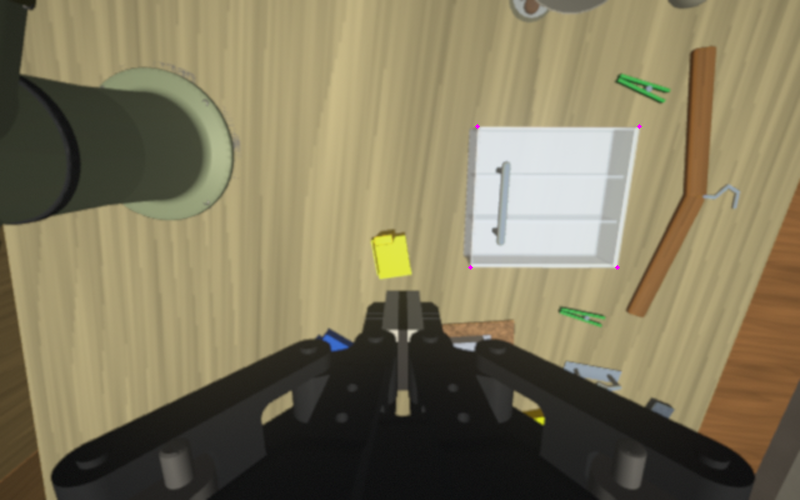

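The trigger could have been a contact transient, so I'll press once more, harder, to be sure the lid is on its stop.

```bash
python3 - <<'E'
from h import *
b=bar(0); q=qR(tool(OYAW+np.pi/2))
bot.move_pose([b[0],b[1],.2],q)
bot.move_linear([b[0],b[1],.115],speed=.12)
for z in (.108,.1055,.1045,.1035,.1025,.1015):
    h=bot.move_linear([b[0],b[1],z],speed=.02,until_force=30)
    f=bot.read_ft_force(); print(z,h,np.round(f,1),round(bot.read_position()[2],4))
    if h or f[2]>18: break
p=bot.read_position()
bot.move_linear([p[0],p[1],.25],speed=.15)
bot.move_linear([.42,-.05,.40],speed=.25)
bot.move_pose([.36,-.1,.42],qR(tool(OYAW)))
save(bot.camera("side"),"z2s",(220,120,400,290),4.4); save(bot.camera("side"),"z2full",None,1.25)
print(bot.read_clock())
E
```

```text
0.108 False [ 0.3 -0.2  0.8] 0.1079
0.1055 False [-0.5 -0.2  4. ] 0.1059
0.1045 False [-2.6  0.3 12. ] 0.1056
0.1035 False [-5.8  0.6 19.4] 0.1054
107.3417
```

View pics/z2s.png

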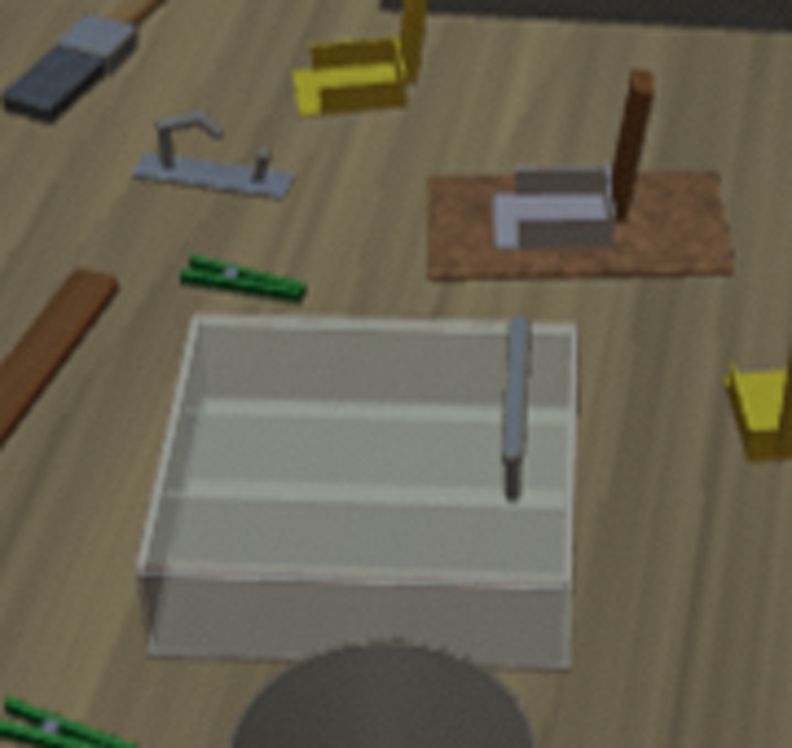

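View pics/z2full.png

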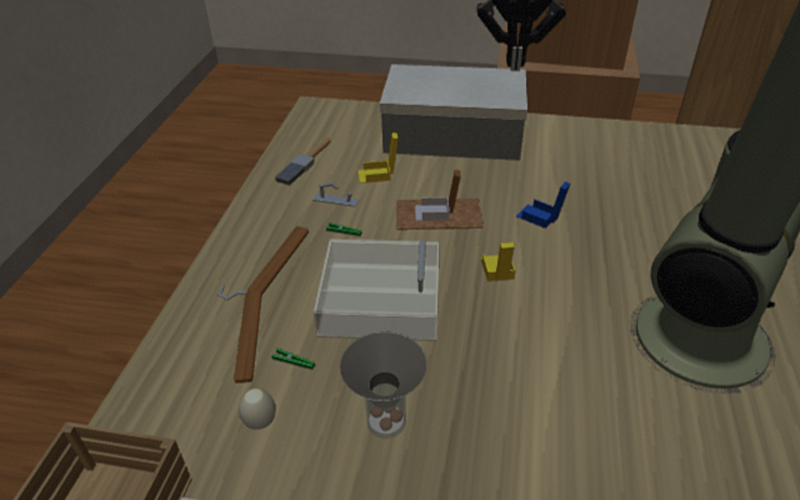

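The bar stands at 0.1055 m and doesn't yield at 19 N, so the lid is on its stop. The scoop is flat on the mat, the jar is upright with 4 balls, and the bystanders look unmoved. I'm handing in.

```bash
python3 - <<'E'
from h import *
bot.close_job(); print(bot.read_clock())
E
```

```text
the job is handed in; nothing more can be done
the job is handed in; nothing more can be done
```

The job is done and handed in at about 107 s of the 210 s allowed. I opened the lid and scooped all four balls that were there (one, two and one per lane). I poured them through the funnel into the jar, put the scoop back on its mat and closed the lid.

- **Balls:** the last pictures show four balls in the upright jar and the organiser empty. The fingers stayed on the scoop's handle throughout.
- **Scoop:** after I first put it down it had moved about 23 mm and turned 13°, which I took to be the announced knock. Its corner was then right at the mat's edge, so I picked it up again and centred it. It lies flat on the mat in the last view.
- **Lid:** the first press stopped on a force trigger that could have been a false one, so I pressed again. The bar stayed at about 105.5 mm under 19 N, so the lid is on its stop. That is 5 mm lower than I first took from the description, but it fits the bar's centre being 35 mm above the lid.
- **Bystanders:** the egg, hook, pegs and hanger look unmoved by eye. I did not measure them.
- **Other misses:** the first push in the first lane stopped on a force trigger before it moved. I raised the scoop slightly and repeated it cleanly. The ball detector found nothing, so I located and counted the balls by eye in the pictures.

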